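# Load and lock the specimen carousel

## Task

The blue specimen carousel is locked at its loading position: first pull the long locking rod up out of the bracket and park it upright, fully down, in the grey stand, then set every specimen holder on the bench into a seat of the carousel, one to a seat. Turn the carousel by its middle bar an eighth of a turn anticlockwise (seen from above) until it clicks into the next detent with the other lug under the bracket, then drop the rod back through the bracket, that lug and the foot block until its collar rests on the bracket. Let go with all holders still properly down in their seats, and leave the bottle, beaker and spare lid alone.

Things in the scene. Friction and masses are not known exactly. Their poses are not given: they have to be found in the camera images.
- indexer: Fixed fixture. Origin: on the bench at the carousel's axis. At its own +y, a post (173 mm from the axis) carries a steel bracket 60 x 60 mm, 130 to 142 mm high, with a 20 mm hole 143 mm from the axis; below is a foot block 60 x 60 mm, 20 mm tall, with the same hole. At its own -y a housing 45 mm tall, 142 to 172 mm out, holds the sprung detent ball. Position and yaw vary.
- carousel (a joint): Carousel angle, rad, anticlockwise from above. Starts at the loading detent, -0.785, locked by the rod through the loading lug; the working detent is 0, where lug_hole lines up with the bracket and foot holes. A sprung ball drops between two rim pins at each; within 0.06 it pulls home, passing a pin (0.08 to 0.18 off) takes up to about 0.3 N m. Light friction elsewhere; stops at -1.15 and 0.4.
- turn_bar (a point): Middle of the carousel's black turning bar, 70 mm long along its own x, 14 mm thick (its own y), 26 mm tall, on top of the carousel's axis; this point is 113 mm above the bench, at mid height. Turns with the carousel. It stands on a round post 26 mm in diameter.
- lug_hole (a point): Centre of the 20 mm chamfered hole in the carousel's working lug, 143 mm from the axis, on the lug's top face 40 mm above the bench; lug 50 mm wide, 12 mm thick. Turns with the carousel. The loading lug is alike, 0.785 rad anticlockwise of it, and is under the bracket at the start.
- guide_top (a point): Centre of the bracket hole (20 mm, chamfered 3 mm) on the bracket's top face, 142 mm above the bench; the rod enters here from above. The bracket top is clear: nothing stands higher around it.
- guide_foot (a point): Where the rod's tip ends when home: on the hole's axis in the foot block, 6 mm above the bench, straight below guide_top.
- stand: Fixed grey block 70 x 70 mm, 70 mm tall, with a chamfered 20 mm hole 60 mm deep in its top in which the rod is parked upright. Origin: centre of its underside. Position and yaw vary.
- rod: Steel locking rod, 187 mm long, 0.25 kg. Origin: its tip; z runs up the rod. Shaft 16 mm in diameter, coned tip (9 mm long, 6 mm across its end), collar 36 mm in diameter from 136 to 142 mm above the tip, then a round black grip 28 mm in diameter up to 187 mm. Starts home in the bracket: tip 6 mm above the bench, collar resting on the bracket.
- stand_hole (a point): Centre of the mouth of the stand's hole, 70 mm above the bench.
- stand_floor (a point): Centre of the bottom of the stand's hole, 10 mm above the bench; the parked rod's tip rests here.
- rod_collar (a point): Centre of the underside of the rod's collar, 136 mm above the tip.
- seat_0 (a point): Centre of the floor of seat 0 (of four) on the carousel, 40 mm above the bench, 80 mm from the axis. Each seat is a ring 12 mm tall, 64 mm inside at the floor, flaring to about 72 mm at its rim. Turns with the carousel.
- specimen_0: Specimen holder, may be absent: aluminium puck 60 mm in diameter and 30 mm tall with a round black grip knob on top, 28 mm in diameter from 30 to 64 mm above the underside; 0.25 kg. Origin: centre of its underside. All holders are alike; any fits any seat.
- seat_1 (a point): Centre of the floor of seat 1 (of four) on the carousel, 40 mm above the bench, 80 mm from the axis. Each seat is a ring 12 mm tall, 64 mm inside at the floor, flaring to about 72 mm at its rim. Turns with the carousel.
- specimen_1: Specimen holder, may be absent: aluminium puck 60 mm in diameter and 30 mm tall with a round black grip knob on top, 28 mm in diameter from 30 to 64 mm above the underside; 0.25 kg. Origin: centre of its underside. All holders are alike; any fits any seat.
- seat_2 (a point): Centre of the floor of seat 2 (of four) on the carousel, 40 mm above the bench, 80 mm from the axis. Each seat is a ring 12 mm tall, 64 mm inside at the floor, flaring to about 72 mm at its rim. Turns with the carousel.
- specimen_2: Specimen holder, may be absent: aluminium puck 60 mm in diameter and 30 mm tall with a round black grip knob on top, 28 mm in diameter from 30 to 64 mm above the underside; 0.25 kg. Origin: centre of its underside. All holders are alike; any fits any seat.
- seat_3 (a point): Centre of the floor of seat 3 (of four) on the carousel, 40 mm above the bench, 80 mm from the axis. Each seat is a ring 12 mm tall, 64 mm inside at the floor, flaring to about 72 mm at its rim. Turns with the carousel.
- specimen_3: Specimen holder, may be absent: aluminium puck 60 mm in diameter and 30 mm tall with a round black grip knob on top, 28 mm in diameter from 30 to 64 mm above the underside; 0.25 kg. Origin: centre of its underside. All holders are alike; any fits any seat.
- wash_bottle: White wash bottle with a red cap, 68 mm in diameter, 170 mm tall; leave alone. Origin: centre of its underside.
- beaker: Glass beaker, 80 mm across, 90 mm tall; leave alone. Origin: centre of its underside.
- pot_lid: Spare blue pot lid with a small knob, 140 mm in diameter, 46 mm tall; leave alone. Origin: centre of its underside.
There are look-alikes about, which are no part of the job. What is shaped like the specimen_0 but purple or turquoise is not meant.

How it is judged:
On the way, in this order (a step that is already met when the one before it is completed fails the run):
1. the rod is parked fully down in the stand (distance between rod and stand_floor below 0.008 m and angle between rod's own z axis and vertical below 0.12 rad), for 0.2 s.
2. every holder present stands down in a seat of the carousel ((distance between specimen_0 and seat_0 below 0.006 m or distance between specimen_0 and seat_1 below 0.006 m or distance between specimen_0 and seat_2 below 0.006 m or distance between specimen_0 and seat_3 below 0.006 m) and angle between each of specimen_0, specimen_1, specimen_2, specimen_3's own z axis and vertical below 0.12 rad and (distance between specimen_1 and seat_0 below 0.006 m or distance between specimen_1 and seat_1 below 0.006 m or distance between specimen_1 and seat_2 below 0.006 m or distance between specimen_1 and seat_3 below 0.006 m) and (distance between specimen_2 and seat_0 below 0.006 m or distance between specimen_2 and seat_1 below 0.006 m or distance between specimen_2 and seat_2 below 0.006 m or distance between specimen_2 and seat_3 below 0.006 m) and (distance between specimen_3 and seat_0 below 0.006 m or distance between specimen_3 and seat_1 below 0.006 m or distance between specimen_3 and seat_2 below 0.006 m or distance between specimen_3 and seat_3 below 0.006 m)), for 0.2 s.
3. the carousel is turned to its detent (value of joint carousel between -0.035 and 0.035 rad), for 0.2 s.
4. the rod's tip is through the bracket hole and in the lug hole (horizontal distance between rod and guide_top below 0.006 m and height (world z) of rod below 0.036 m and angle between rod's own z axis and vertical below 0.08 rad), for 0.05 s.
At the end, for the whole second after the job is handed in: Every holder present is upright in a seat (underside within 6 mm of a seat's centre, tilt under 0.12 rad), the carousel is within 0.035 rad of its detent, the rod is home through all three holes (tip within 8 mm of guide_foot, tilt under 0.06 rad), all at rest (all of step 2 and all of step 3 and distance between rod and guide_foot below 0.008 m and angle between rod's own z axis and vertical below 0.06 rad and linear speed of each of rod, specimen_0, specimen_1, specimen_2, specimen_3 below 0.02 m/s); the robot touches nothing.
It fails at once if the wash bottle is knocked away (more than 40 mm) or over (distance of wash_bottle from where it was at the start of the episode above 0.04 m or angle between wash_bottle's own z axis and vertical above 0.5 rad).
It fails at once if the beaker is knocked away (more than 40 mm) or over (distance of beaker from where it was at the start of the episode above 0.04 m or angle between beaker's own z axis and vertical above 0.5 rad).
It fails at once if the spare lid is knocked away (more than 40 mm) or over (distance of pot_lid from where it was at the start of the episode above 0.04 m or angle between pot_lid's own z axis and vertical above 0.5 rad).
Of specimen_0, specimen_1, specimen_2, specimen_3 only 2 to 4 are there at a start; the rules pass over those that are not, and their reading is None.
At some moment in a run one of specimen_0, specimen_1, specimen_2, specimen_3 may be knocked a few centimetres aside while the robot is not near it.
It also fails if it takes over 210 s, if anything falls off the work surface, if the arm or the gripper's body presses on something with over 40 N, if the wrist force passes 120 N, or if a joint passes its speed limit or range.

## Robot

A 6-joint arm with a two-finger parallel gripper is mounted at the origin on the work surface. World frame = base frame: x ahead of the robot, y to its left, z up, the work surface at z = 0. Lengths are in m, angles in rad, forces in N, time in s.
With the tool pointing down it reaches from about 0.325 to 0.9 m from the base axis. Payload 6.1 kg.
Tool frame: the origin (TCP) lies midway between the tips of the shut fingers; the grasp point (between the pads) lies 19 mm behind it; z points along the fingers, y is the line along which they close (so a half turn about z gives the same grasp; the last joint's range is limited). The gripper opens to 87 mm and grips with 3 to 60 N. Pads are 19 mm wide; open, the fingers measure 117 mm over their backs; the gripper's body (75 mm by 190 mm) begins 51 mm behind the grasp point.
Start: joints at [1.149, 0.22, 1.526, -0, 1.395, -0.126], TCP at [0.182, 0.598, 0.223] pointing down, gripper open.
Joint ranges: [-2.98, 2.98], [-0.91, 2.08], [0.09, 2.57], [-1.24, 4.39], [0.2, 2.65], [-2.68, 2.68]. Speed limits (rad/s): [2.57, 2.57, 3.01, 3.14, 3.14, 3.14].

## Interface

Orientations are given as a rotation vector (axis times angle).
In Python, from station import read_state, viewer, robot gives the robot as it stands.
- The arm moves only by the shell command python3 -m pendant 'ROWS' [FORCE]. ROWS is JSON, one flat list of numbers, 7 for each row, row after row: the opening, from -1 (shut) to 1 (fully open), then the shift along the tool's x, y, z in mm, then the turn, a rotation vector about the tool's x, y, z in rad. A call has exactly 5 rows; each row is the pose to reach, as a shift and turn from the pose commanded when the call began, along the tool's axes at that moment; what a row does not reach only later rows make up. A row lasts 1/8 s, in which the tool goes at most 62.5 mm and 10.7 degrees, less where a joint would pass 70% of its speed; a pose out of reach is approached as far as the arm can. A call with a gripper value outside its range is refused whole. The fingers move at their own pace and stop on an object; FORCE is the grip in N (left out, the last holds). Time passes only in rows, so rows that repeat a pose let the fingers close, or fill a call up. It gives the time, the measured TCP pose, the force, the opening and the grip force at its end, in the units of the state.
- read_state(): the state, without advancing time (a new reading comes with each control period).
- viewer.snapshot(name): name is "scene" or "top"; returns the picture (420x560x3 uint8, red, green, blue); there is no depth.
- viewer.camera_model(name): a dict with "fx", "fy", "cx", "cy" (pixels), "distortion" ([k1, k2, p1, p2, k3] as OpenCV has them; the pictures are not rectified), "R" (3x3) and "t" (3): a world point X has camera coordinates R X + t. Camera axes: x right, y down, z forward; pixel columns grow to the right and rows downward; lengths in m; the calibration is good to about 2 mm. A picture is of the moment at which its call begins. camera_model takes no time and is no camera call.
- robot.finish_job(): hands the job in; it is judged then, once.
The state is a dict: "t": time; "joint_pos": joint angles; "joint_velocities": joint speeds; "tau": joint torques, N m; "tcp_pos": TCP position; "ee_rot": TCP orientation; "wrist_force": force on the tool from outside, world axes, zero at the start; "torque": the same for the moment, N m; "opening": finger opening in m; "gripper_force": force on a finger pad.
Only numpy, scipy, OpenCV 4.12 (cv2) and the standard library are available. Lean on these libraries where they do the work, as an engineer would, in place of code of your own. Each camera call takes 0.05 s, during which the arm holds its last target. There are 200 camera calls.

## Working session

There is one attempt and no reset: what is moved stays moved. The work goes in short steps, Python scripts to look and compute and a shell command to move; the robot and the scene stay as the last step left them, time stands still between calls to the robot, and variables do not carry over. Pictures are saved under pics/ and viewed, at most 14 in all, crops included, and the job is handed in when it is done.

```bash
mkdir -p pics; ls
python3 - <<'E'
from station import read_state, viewer
import cv2
for n in("scene","top"):
    cv2.imwrite(f"pics/{n}0.png",cv2.resize(viewer.snapshot(n)[:,:,::-1],(800,600),interpolation=cv2.INTER_CUBIC))
    m=viewer.camera_model(n);print(n,m)
s=read_state();print(s)
E
```

```text
pics
scene {'fx': 398.96877828366587, 'fy': 398.96877828366587, 'cx': 281.9808725709649, 'cy': 210.58867437285346, 'distortion': array([0.0397128, 0.       , 0.       , 0.       , 0.       ]), 'R': array([[ 0.86707203,  0.49817775, -0.00224263],
       [ 0.28953022, -0.50757679, -0.81150358],
       [-0.40541133,  0.70298274, -0.58434315]]), 't': array([-0.50051621, -0.13110027,  1.26544723])}
top {'fx': 388.16011850751335, 'fy': 388.16011850751335, 'cx': 274.14934516280584, 'cy': 213.07423546781334, 'distortion': array([-0.0971302,  0.       ,  0.       ,  0.       ,  0.       ]), 'R': array([[ 0.01220879, -0.99973916, -0.01930169],
       [-0.99848782, -0.01115423, -0.05382992],
       [ 0.05360059,  0.0199297 , -0.99836355]]), 't': array([-0.04288983,  0.59136498,  1.09681203])}
{'t': 0.1, 'joint_pos': array([ 1.14889926e+00,  2.21147041e-01,  1.52750820e+00, -2.25972797e-05,
        1.39472076e+00, -1.26125207e-01]), 'joint_velocities': array([-0.00074615, -0.00154625, -0.00220697, -0.00063104, -0.00023037,
       -0.00051855]), 'tau': array([ 5.89866722e-04, -4.95945811e+01, -3.88522518e+01,  7.01385294e-02,
        5.15073468e-02, -3.35955076e-05]), 'tcp_pos': array([0.1819638 , 0.5973267 , 0.22154072]), 'ee_rot': array([-4.62831419e-01, -3.10684517e+00,  2.70581784e-03]), 'wrist_force': array([-0.17175519, -0.6583011 ,  0.57199298]), 'torque': array([ 0.02410285,  0.00988626, -0.03662672]), 'gripper_force': 0.0, 'opening': 0.08721565712095533}
```

View pics/scene0.png

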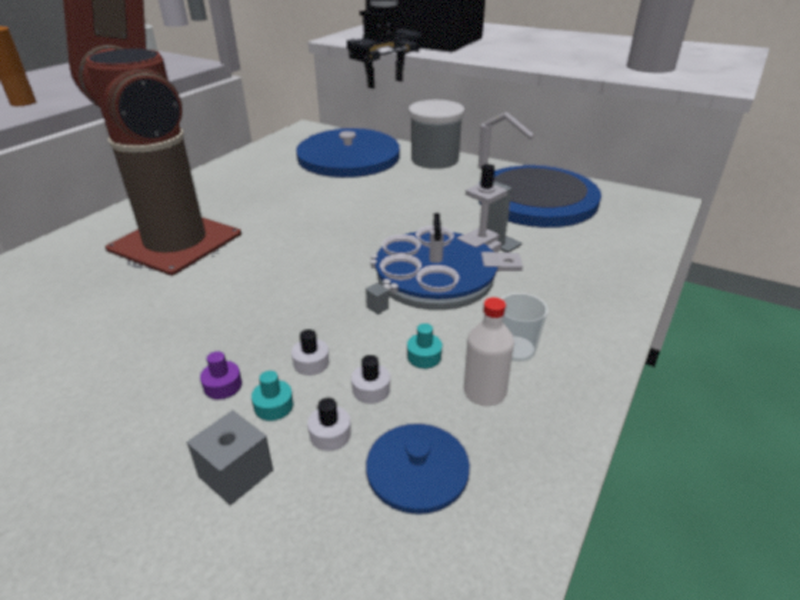

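View pics/top0.png

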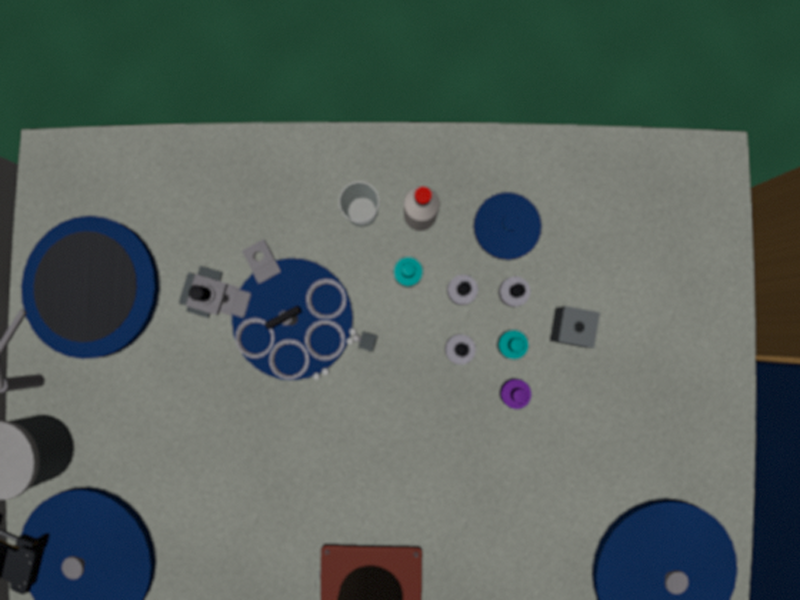

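The scene view shows three black-knobbed holders at (310,352), (371,380), (329,424), with purple and turquoise look-alikes beside them. In the top view (800x600) the holders are at (462,289), (515,291) and (460,348), the stand hole at (579,327), and the rod grip at (201,293) on the bracket. I'll confirm these in crops.

```bash
cat > h.py <<'E'
from station import read_state, viewer, robot
import numpy as np, cv2
from scipy.spatial.transform import Rotation as Ro
def _m(n):
    m=viewer.camera_model(n); K=np.array([[m['fx'],0,m['cx']],[0,m['fy'],m['cy']],[0,0,1]]); return K,np.array(m['distortion']),np.array(m['R']),np.array(m['t'])
def p2w(n,uv,z):   # native pixels -> world at height z
    K,d,R,t=_m(n); q=cv2.undistortPoints(np.array([[uv]],float),K,d).ravel()
    c=-R.T@t; r=R.T@np.array([*q,1]); return c+r*(z-c[2])/r[2]
def w2p(n,X):
    K,d,R,t=_m(n); return cv2.projectPoints(np.array(X,float).reshape(-1,3),cv2.Rodrigues(R)[0],t,K,d)[0].reshape(-1,2)
def crop(n,x0,y0,w,h,k,f,marks=()):
    im=viewer.snapshot(n)[:,:,::-1][y0:y0+h,x0:x0+w]; im=cv2.resize(im,None,fx=k,fy=k,interpolation=cv2.INTER_CUBIC)
    for X in marks:
        u=(w2p(n,X)[0]-[x0,y0]+.5)*k; cv2.drawMarker(im,tuple(int(v) for v in u),(0,255,255),cv2.MARKER_CROSS,8,1)
    cv2.imwrite(f"pics/{f}.png",im)
def go(xyz,yaw=None):
    """shift (mm) / turn in tool axes to bring TCP to xyz pointing down, closing line at yaw (mod pi)"""
    s=read_state(); R=Ro.from_rotvec(s['ee_rot']); p=s['tcp_pos']
    y=R.as_matrix()[:,1]; cur=np.arctan2(y[1],y[0])
    T=yaw if yaw is not None else cur
    T=cur+(T-cur+np.pi/2)%np.pi-np.pi/2
    yy=np.array([np.cos(T),np.sin(T),0]); zz=np.array([0,0,-1.]); xx=np.cross(yy,zz)
    Rt=Ro.from_matrix(np.c_[xx,yy,zz])
    print('at',p.round(4),'closeyaw %.3f'%cur,'q6 %.2f'%s['joint_pos'][5],'F',np.round(s['wrist_force'],1),'t %.2f'%s['t'],'open %.4f'%s['opening'])
    print(' shift mm',(R.inv().apply(np.array(xyz)-p)*1000).round(1),'turn',(R.inv()*Rt).as_rotvec().round(3))
E
python3 - <<'E'
from h import *
crop('top',125,165,150,115,5,'c1'); crop('top',280,175,150,110,5,'c2')
E
```

```text
(no output)
```

View pics/c1.png

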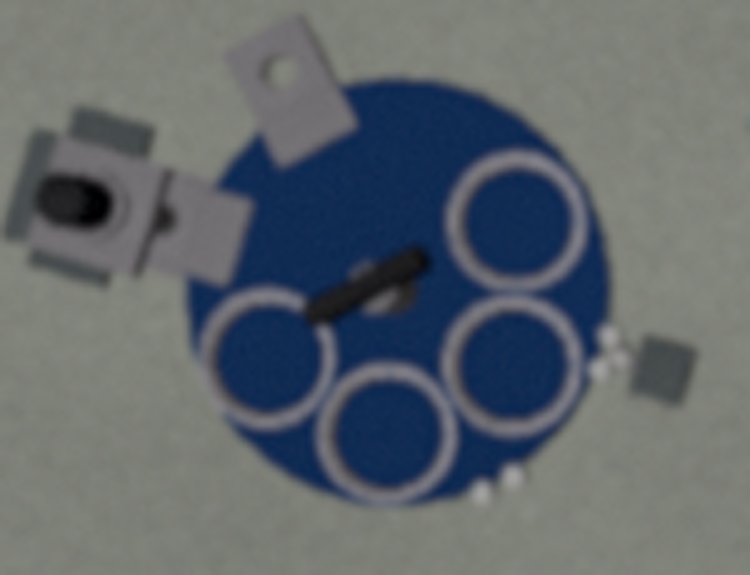

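View pics/c2.png

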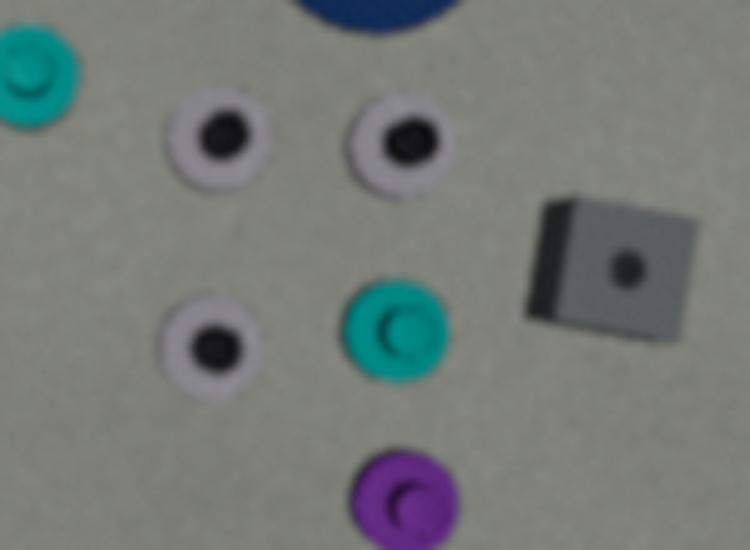

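The crops confirm three aluminium holders with black knobs at c2 (220,137), (402,145) and (212,348). The turquoise and purple ones are decoys. The working lug hole is at c1 (280,70), the bracket centre about (97,207), the stand hole c2 (628,270). Now the fit.

Run:
```python
from h import *
from scipy.optimize import least_squares
C=lambda c,o:(c[0]/5-.5+o[0],c[1]/5-.5+o[1])
o1=(125,165);o2=(280,175)
W=lambda c,z,o=o1:p2w('top',C(c,o),z)
lug=W((280,70),.04); br=W((97,207),.142); disk=W((398,292),.04)
seats=[W(c,.052) for c in((517,220),(513,366),(387,433),(268,358))]
hs=W((663,369),.045); b=[W((305,312),.126),W((428,257),.126)]
def f(p):
    a=p[:2]; u=lambda r,t:a+r*np.array([np.cos(t),np.sin(t)])
    r=[br[:2]-u(.143,p[2]),lug[:2]-u(.143,p[2]-.785),hs[:2]-u(-.157,p[2]),disk[:2]-a]
    r+=[[np.linalg.norm(s[:2]-a)-.08] for s in seats]
    return np.concatenate(r)
s=least_squares(f,[.55,.1,1.5]); p=s.x
print('axis,yaw(+y dir)',p.round(4),'res mm',(s.fun*1000).round(1))
print('bracket hole',(p[:2]+.143*np.array([np.cos(p[2]),np.sin(p[2])])).round(4),br.round(4))
for x in seats:
    d=x[:2]-p[:2];print('seat',x.round(4),'ang rel to working lug',np.round((np.arctan2(d[1],d[0])-p[2]+.785)%(2*np.pi),3),np.linalg.norm(d).round(4))
d=b[1]-b[0];print('bar mid',((b[0]+b[1])/2).round(4),'len',np.linalg.norm(d).round(4),'ang',np.arctan2(d[1],d[0]).round(3))
for k,q in(((226,133),(220,139)),((412,140),(400,147)),((217,348),(211,347))):print('holder',W(k,.064,o2).round(4),W(q,.03,o2).round(4))
print('stand',W((628,270),.07,o2).round(4)); e=W((680,341),.07,o2)-W((698,219),.07,o2);print('stand edge yaw',np.arctan2(e[1],e[0]))
print('grip top',W((60,198),.193).round(4))
go([0.55,.3,.3],0)
```

```text
axis,yaw(+y dir) [0.5614 0.1611 1.2989] res mm [ 0.1 -0.1  0.2  0.   0.2  0.1 -0.8 -0.6 -0.4 -0.3 -0.4 -0.1]
bracket hole [0.5998 0.2989] [0.5999 0.2988 0.142 ]
seat [0.6012 0.0922 0.052 ] ang rel to working lug 4.722 0.0796
seat [0.52  0.093 0.052] ang rel to working lug 3.653 0.0797
seat [0.4818 0.1628 0.052 ] ang rel to working lug 2.607 0.0796
seat [0.5225 0.2309 0.052 ] ang rel to working lug 1.566 0.0799
bar mid [0.562  0.1599 0.126 ] len 0.0704 ang -1.14
holder [ 0.6237 -0.1752  0.064 ] [ 0.6231 -0.1756  0.03  ]
holder [ 0.621  -0.2776  0.064 ] [ 0.6198 -0.2778  0.03  ]
holder [ 0.506 -0.171  0.064] [ 0.5056 -0.1712  0.03  ]
stand [ 0.5507 -0.3955  0.07  ]
stand edge yaw 2.987943529831346
grip top [0.6006 0.2992 0.193 ]
at [0.182  0.5975 0.2219] closeyaw 1.275 q6 -0.13 F [-0.5 -0.6 -0.1] t 0.20 open 0.0873
 shift mm [-438.7 -177.4  -78. ] turn [-1.000e-03  1.000e-03  1.275e+00]
```

```bash
python3 -c "
from h import *
go([.5999,.2989,.26],.43)"
```

```text
at [0.182  0.5975 0.2219] closeyaw 1.275 q6 -0.13 F [-0.5 -0.6 -0.1] t 0.20 open 0.0873
 shift mm [-486.8 -163.9  -38. ] turn [-0.001  0.     0.845]
```

```bash
python3 -m pendant '[1,-50,-17,-38,0,0,0.17, 1,-100,-34,-38,0,0,0.34, 1,-150,-51,-38,0,0,0.51, 1,-200,-68,-38,0,0,0.68, 1,-250,-84,-38,0,0,0.845]' 20; python3 -c "
from h import *
go([.5999,.2989,.26],.43)"
```

```text
t: 0.82
tcp_pos: [0.398, 0.4434, 0.2605]
ee_rot: [-1.703, -2.64, -0.0]
wrist_force: [0.5, -0.1, -0.1]
opening: 0.0869
gripper_force: 0.0
at [0.398  0.4434 0.2605] closeyaw 0.425 q6 0.28 F [ 0.5 -0.1 -0.1] t 0.82 open 0.0869
 shift mm [-214.9  124.5    0.5] turn [-0.    -0.    -0.005]
```

```bash
python3 -m pendant '[1,-50,29,0,0,0,0, 1,-100,58,0,0,0,0, 1,-150,87,0,0,0,0, 1,-200,116,0,0,0,0, 1,-215,124.5,0,0,0,0]'; python3 -m pendant '[0.3,0,0,0,0,0,0, 0.3,0,0,0,0,0,0, 0.3,0,0,0,0,0,0, 0.3,0,0,0,0,0,0, 0.3,0,0,0,0,0,0]'; python3 -c "
from h import *
go([.5999,.2989,.153],.43)
crop('scene',280,80,130,130,4.5,'c3',[[.5999,.2989,.193],[.5999,.2989,.142]])"
```

```text
t: 1.45
tcp_pos: [0.6019, 0.2983, 0.2598]
ee_rot: [1.701, 2.641, -0.001]
wrist_force: [0.2, 1.0, 0.6]
opening: 0.0869
gripper_force: 0.0
t: 2.08
tcp_pos: [0.5992, 0.3017, 0.2608]
ee_rot: [1.695, 2.645, 0.0]
wrist_force: [0.3, 0.8, -0.5]
opening: 0.0573
gripper_force: 0.0
at [0.5992 0.3017 0.2608] closeyaw 0.431 q6 -0.08 F [ 0.3  0.8 -0.5] t 2.08 open 0.0573
 shift mm [ -2.8  -0.6 107.8] turn [0.    0.    0.001]
```

View pics/c3.png

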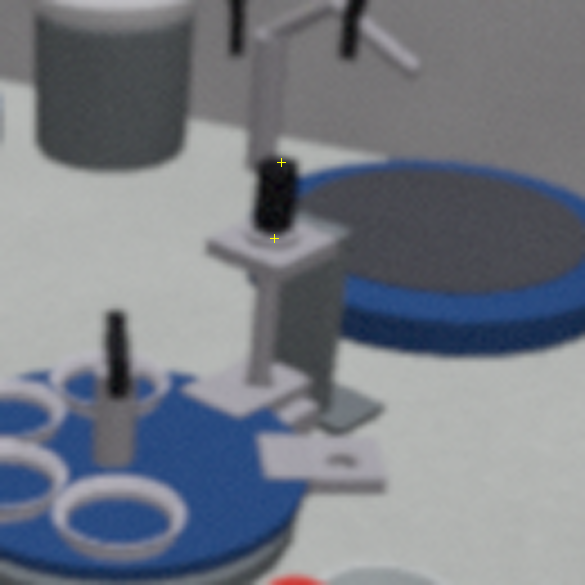

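The crosses fall on the grip top (281,162) and the bracket hole (274,238), so the rod estimate holds to about 1 mm. The open fingers are above it, so I descend.

```bash
python3 -m pendant '[0.3,-2.5,-0.5,30,0,0,0, 0.3,-2.5,-0.5,60,0,0,0, 0.3,-2.5,-0.5,85,0,0,0, 0.3,-2.5,-0.5,107,0,0,0, 0.3,-2.5,-0.5,107,0,0,0]'; python3 -c "
from h import *
go([.5999,.2989,.153],.43)"
```

```text
t: 2.75
tcp_pos: [0.5988, 0.2981, 0.1511]
ee_rot: [-1.695, -2.642, 0.005]
wrist_force: [-0.4, -0.4, 0.9]
opening: 0.0566
gripper_force: 0.0
at [0.5988 0.2981 0.1511] closeyaw 0.430 q6 -0.09 F [-0.4 -0.4  0.9] t 2.75 open 0.0566
 shift mm [ 0.2  1.3 -1.9] turn [-0.004 -0.    -0.   ]
```

```bash
python3 -m pendant '[-1,0,0,-1.5,0,0,0, -1,0,0,-1.5,0,0,0, -1,0,0,-1.5,0,0,0, -1,0,0,-1.5,0,0,0, -1,0,0,-1.5,0,0,0]' 35; python3 -m pendant '[-1,0,0,0,0,0,0, -1,0,0,0,0,0,0, -1,0,0,-10,0,0,0, -1,0,0,-20,0,0,0, -1,0,0,-20,0,0,0]';python3 -c "
from h import *
go([.5999,.2989,.35],.43)"
```

```text
t: 3.38
tcp_pos: [0.6003, 0.2986, 0.1558]
ee_rot: [1.696, 2.644, 0.0]
wrist_force: [-1.9, -1.1, 4.6]
opening: 0.027
gripper_force: 35.0
t: 4.0
tcp_pos: [0.6009, 0.2988, 0.1763]
ee_rot: [1.696, 2.643, 0.002]
wrist_force: [0.2, -0.7, -2.8]
opening: 0.0273
gripper_force: 34.9
at [0.6009 0.2988 0.1763] closeyaw 0.430 q6 -0.09 F [ 0.2 -0.7 -2.8] t 4.00 open 0.0273
 shift mm [   0.4   -0.5 -173.7] turn [ 0.002  0.    -0.   ]
```

```bash
python3 -m pendant '[-1,0,0,-35,0,0,0, -1,0,0,-70,0,0,0, -1,0,0,-110,0,0,0, -1,0,0,-150,0,0,0, -1,0,0,-173,0,0,0]';python3 -c "
from h import *
go([.5507,-.3955,.35],.43)"
```

```text
t: 4.62
tcp_pos: [0.6008, 0.2988, 0.3508]
ee_rot: [1.695, 2.643, 0.004]
wrist_force: [-0.2, 0.1, -3.9]
opening: 0.0274
gripper_force: 34.9
at [0.6008 0.2988 0.3508] closeyaw 0.430 q6 -0.09 F [-0.2  0.1 -3.9] t 4.62 open 0.0274
 shift mm [-6.102e+02 -3.350e+02 -2.000e-01] turn [0.003 0.    0.   ]
```

```bash
for i in 1; do python3 -m pendant '[-1,-30,-16,0,0,0,0, -1,-75,-41,0,0,0,0, -1,-120,-66,0,0,0,0, -1,-165,-91,0,0,0,0, -1,-210,-115,0,0,0,0]'; python3 -m pendant '[-1,-45,-25,0,0,0,0, -1,-90,-49,0,0,0,0, -1,-135,-74,0,0,0,0, -1,-180,-99,0,0,0,0, -1,-220,-121,0,0,0,0]'; python3 -m pendant '[-1,-40,-22,0,0,0,0, -1,-80,-44,0,0,0,0, -1,-120,-66,0,0,0,0, -1,-150,-82,0,0,0,0, -1,-180,-99,0,0,0,0]'; python3 -m pendant '[-1,0,0,0,0,0,0, -1,0,0,0,0,0,0, -1,0,0,0,0,0,0, -1,0,0,0,0,0,0, -1,0,0,0,0,0,0]'; done | grep tcp;python3 -c "
from h import *
go([.5507,-.3955,.235],.43)"
```

```text
tcp_pos: [0.5829, 0.0582, 0.3478]
tcp_pos: [0.5646, -0.1925, 0.3478]
tcp_pos: [0.5498, -0.3968, 0.3474]
tcp_pos: [0.5503, -0.3949, 0.3483]
at [ 0.5503 -0.3949  0.3483] closeyaw 0.431 q6 -1.17 F [-0.1  0.4 -2.5] t 7.12 open 0.0271
 shift mm [-7.000e-01  1.000e-01  1.133e+02] turn [0.    0.    0.001]
```

```bash
python3 -m pendant '[-1,-0.5,0,30,0,0,0, -1,-0.5,0,60,0,0,0, -1,-0.5,0,90,0,0,0, -1,-0.5,0,112,0,0,0, -1,-0.5,0,112,0,0,0]';python3 -c "
from h import *
go([.5507,-.3955,.235],.43)
s=read_state()['tcp_pos'];x,y=s[:2];z=s[2]-.148
crop('scene',110,200,140,160,4,'c4',[[x,y,z],[x,y,z+.136],[.5507,-.3955,.07]])"
```

```text
t: 7.75
tcp_pos: [0.5492, -0.3947, 0.2334]
ee_rot: [-1.693, -2.64, -0.001]
wrist_force: [0.0, 0.2, -2.5]
opening: 0.0274
gripper_force: 35.0
at [ 0.5492 -0.3947  0.2334] closeyaw 0.430 q6 -1.17 F [ 0.   0.2 -2.5] t 7.75 open 0.0274
 shift mm [-1.3  1.  -1.6] turn [-0.002 -0.005  0.   ]
```

View pics/c4.png

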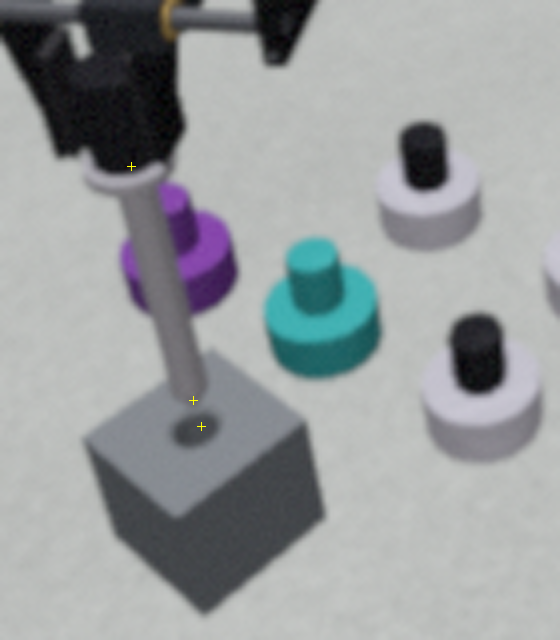

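```bash
python3 -m pendant '[-1,-0.8,0.7,6,0,0,0, -1,-0.8,0.7,12,0,0,0, -1,-0.8,0.7,18,0,0,0, -1,-0.8,0.7,24,0,0,0, -1,-0.8,0.7,30,0,0,0]';python3 -c "
from h import *
go([.5507,-.3955,.158],.43)"
```

```text
t: 8.43
tcp_pos: [0.5511, -0.3964, 0.2056]
ee_rot: [-1.696, -2.644, 0.0]
wrist_force: [0.5, 0.4, -3.2]
opening: 0.0274
gripper_force: 35.0
at [ 0.5511 -0.3964  0.2056] closeyaw 0.430 q6 -1.17 F [ 0.5  0.4 -3.2] t 8.43 open 0.0274
 shift mm [ 1.  -0.  47.6] turn [-0. -0. -0.]
```

```bash
python3 -m pendant '[-1,0,0,10,0,0,0, -1,0,0,20,0,0,0, -1,0,0,30,0,0,0, -1,0,0,38,0,0,0, -1,0,0,42,0,0,0]'|egrep 'tcp|wrist'; python3 -m pendant '[-1,0,0,1,0,0,0, -1,0,0,2,0,0,0, -1,0,0,3,0,0,0, -1,0,0,4,0,0,0, -1,0,0,4,0,0,0]' | egrep 'tcp|wrist';python3 -c "
from h import *
go([.5507,-.3955,.158],.43)"
```

```text
tcp_pos: [0.5509, -0.3962, 0.1631]
wrist_force: [-0.1, -0.2, -2.1]
tcp_pos: [0.5512, -0.3964, 0.16]
wrist_force: [-0.3, -0.0, -3.0]
at [ 0.5512 -0.3964  0.16  ] closeyaw 0.430 q6 -1.17 F [-0.3 -0.  -3. ] t 9.68 open 0.0273
 shift mm [ 1.  -0.1  2. ] turn [ 0.  0. -0.]
```

```bash
python3 -m pendant '[-1,0,0,1,0,0,0, -1,0,0,2,0,0,0, -1,0,0,2,0,0,0, -1,0,0,2,0,0,0, -1,0,0,2,0,0,0]'|egrep 'tcp|wrist'; python3 -m pendant '[0.3,0,0,0,0,0,0, 0.3,0,0,0,0,0,0, 0.3,0,0,0,0,0,0, 0.3,0,0,0,0,0,0, 0.3,0,0,0,0,0,0]' | egrep 'tcp|wrist|open';python3 -m pendant '[0.3,0,0,-30,0,0,0, 0.3,0,0,-60,0,0,0, 0.3,0,0,-100,0,0,0, 0.3,0,0,-130,0,0,0, 0.3,0,0,-130,0,0,0]' | egrep 'tcp|wrist|open';python3 -c "
from h import *
x,y=.5507,-.3955
crop('scene',110,170,220,150,3.6,'c5',[[x,y,.07],[x,y,.146],[x,y,.197]])
go([.6195,-.2776,.25],.43)"
```

```text
tcp_pos: [0.5517, -0.3971, 0.1597]
wrist_force: [-1.1, 1.2, 4.4]
tcp_pos: [0.5512, -0.3964, 0.1579]
wrist_force: [-0.8, 0.1, 0.2]
opening: 0.056
tcp_pos: [0.5524, -0.3975, 0.292]
wrist_force: [0.3, -0.7, -0.1]
opening: 0.0566
at [ 0.5517 -0.3968  0.2893] closeyaw 0.430 q6 -1.17 F [-0.6  0.9 -0.2] t 11.60 open 0.0562
 shift mm [ 80.2 111.3  39.3] turn [0.001 0.003 0.   ]
```

View pics/c5.png

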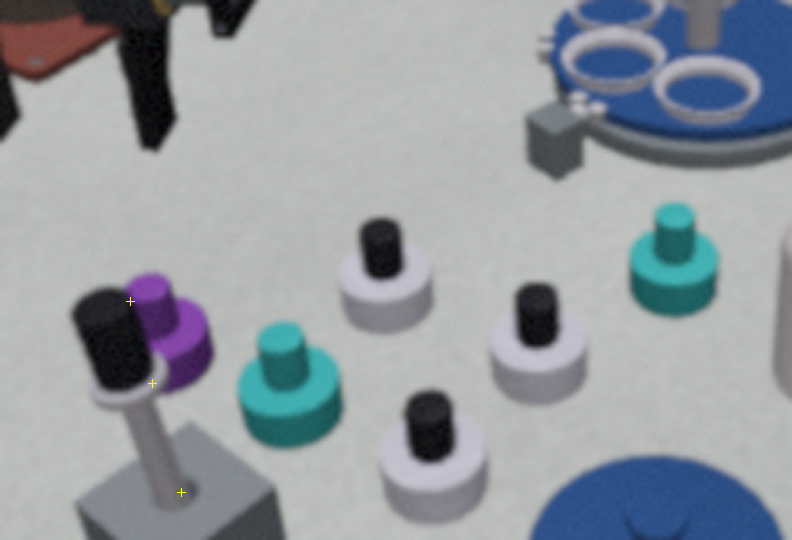

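```bash
python3 -c "
from h import *
x,y=.5507,-.3955
crop('top',340,170,100,80,8,'c6',[[x,y,.07],[x,y,.146],[x,y,.197]])"
```

```text
(no output)
```

View pics/c6.png

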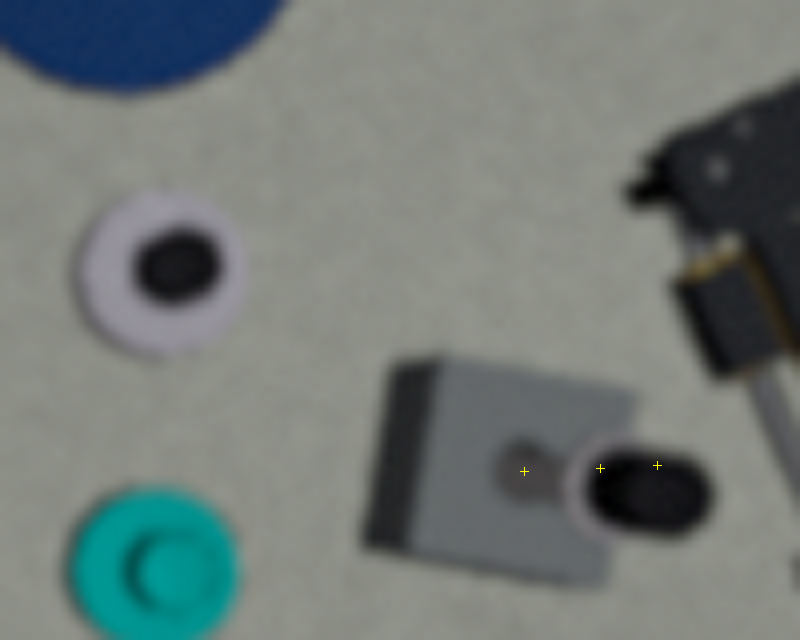

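Top view: the rod's grip is at (668,493) against (657,465) for upright, a lean of about 0.07 rad from the hole's clearance. That is inside the 0.12 limit, so the rod counts as parked. The first holder is unmoved at (163,270), so I go to it.

```bash
python3 -m pendant '[0.3,20,28,20,0,0,0, 0.3,40,56,50,0,0,0, 0.3,60,84,90,0,0,0, 0.3,80,111.5,135,0,0,0, 0.3,80,111.5,135,0,0,0]'|egrep 'tcp|wrist'; python3 -c "
from h import *
go([.6203,-.2777,.036],.43)"
```

```text
tcp_pos: [0.6159, -0.2723, 0.145]
wrist_force: [-0.1, 0.2, 0.1]
at [ 0.6159 -0.2723  0.145 ] closeyaw 0.433 q6 -0.97 F [-0.1  0.2  0.1] t 12.28 open 0.0565
 shift mm [ -7.9   2.5 108.9] turn [-0.007 -0.011  0.003]
```

```bash
python3 -m pendant '[0.3,0,0,20,0,0,0, 0.3,0,0,40,0,0,0, 0.3,0,0,60,0,0,0, 0.3,0,0,60,0,0,0, 0.3,0,0,60,0,0,0]'|egrep 'tcp|wrist'; python3 -c "
from h import *
go([.6203,-.2777,.036],.43)"
```

```text
tcp_pos: [0.6194, -0.2777, 0.0934]
wrist_force: [0.2, -0.5, -0.4]
at [ 0.6194 -0.2777  0.0934] closeyaw 0.430 q6 -0.97 F [ 0.2 -0.5 -0.4] t 12.90 open 0.0566
 shift mm [-0.4  0.8 57.4] turn [ 0.     0.001 -0.   ]
```

```bash
python3 -m pendant '[0.3,0,1,20,0,0,0, 0.3,0,1,40,0,0,0, 0.3,0,1,57,0,0,0, 0.3,0,1,57,0,0,0, 0.3,0,1,57,0,0,0]'|egrep 'tcp|wrist'; python3 -m pendant '[-1,0,0,0,0,0,0, -1,0,0,0,0,0,0, -1,0,0,0,0,0,0, -1,0,0,0,0,0,0, -1,0,0,0,0,0,0]' 30|egrep 'tcp|wrist|open|grip';python3 -m pendant '[-1,0,0,-20,0,0,0, -1,0,0,-60,0,0,0, -1,0,0,-100,0,0,0, -1,0,0,-130,0,0,0, -1,0,0,-160,0,0,0]' |egrep 'tcp|wrist|open|grip';python3 -c "
from h import *
go([.6016,.0918,.20],.43)"
```

```text
tcp_pos: [0.6203, -0.2769, 0.0361]
wrist_force: [-0.4, 0.2, 0.5]
tcp_pos: [0.62, -0.277, 0.0364]
wrist_force: [-1.3, -0.1, 2.6]
opening: 0.0271
gripper_force: 30.0
tcp_pos: [0.6203, -0.2766, 0.1984]
wrist_force: [0.2, -0.4, -1.5]
opening: 0.0272
gripper_force: 30.0
at [ 0.6203 -0.2766  0.1984] closeyaw 0.430 q6 -0.97 F [ 0.2 -0.4 -1.5] t 14.78 open 0.0272
 shift mm [342.6 136.6  -1.7] turn [0.001 0.001 0.   ]
```

```bash
python3 -m pendant '[-1,30,12,0,0,0,0, -1,75,30,0,0,0,0, -1,120,48,0,0,0,0, -1,165,66,0,0,0,0, -1,210,84,0,0,0,0]'|egrep 'tcp|wrist'; python3 -m pendant '[-1,45,18,0,0,0,0, -1,90,36,0,0,0,0, -1,115,46,0,0,0,0, -1,131,52,0,0,0,0, -1,131,52,0,0,0,0]'|egrep 'tcp|wrist';python3 -m pendant '[-1,0,0,20,0,0,0, -1,0,0,40,0,0,0, -1,0,0,60,0,0,0, -1,0,0,80,0,0,0, -1,0,0,80,0,0,0]' |egrep 'tcp|wrist';python3 -c "
from h import *
go([.6007,.0916,.077],.43)
p=read_state()['tcp_pos']
crop('top',190,170,100,75,8,'c7',[[.6007,.0916,.052]])"
```

```text
tcp_pos: [0.6088, -0.0491, 0.1972]
wrist_force: [-0.5, -0.1, -1.5]
tcp_pos: [0.6016, 0.0907, 0.1966]
wrist_force: [0.0, -0.5, -1.2]
tcp_pos: [0.5996, 0.0896, 0.1129]
wrist_force: [-0.4, 0.5, -2.0]
at [0.5996 0.0896 0.1129] closeyaw 0.430 q6 -0.41 F [-0.4  0.5 -2. ] t 16.65 open 0.0272
 shift mm [ 1.3  2.  35.9] turn [-0.005 -0.002 -0.   ]
```

View pics/c7.png

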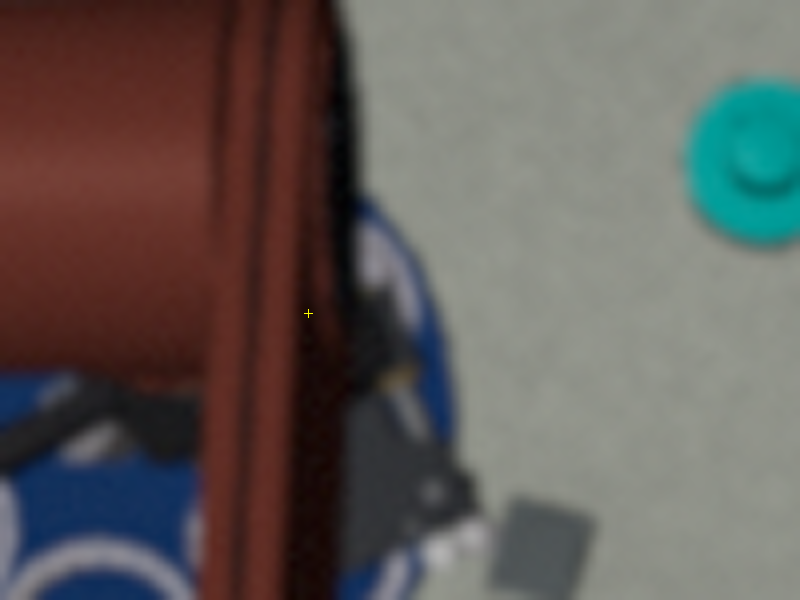

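The arm hides the seat in the top view. The fit residual is under 1 mm and the seat flare forgives about 4 mm, so I lower the holder watching the force.

```bash
python3 -m pendant '[-1,0.5,1,10,0,0,0, -1,0.5,1,20,0,0,0, -1,0.5,1,26,0,0,0, -1,0.5,1,32,0,0,0, -1,0.5,1,32,0,0,0]'|egrep 'tcp|wrist'; python3 -m pendant '[-1,0,0,1,0,0,0, -1,0,0,2,0,0,0, -1,0,0,3,0,0,0, -1,0,0,4,0,0,0, -1,0,0,4,0,0,0]'|egrep 'tcp|wrist'
```

```text
tcp_pos: [0.6023, 0.0918, 0.086]
wrist_force: [-6.7, 2.7, 11.6]
tcp_pos: [0.6038, 0.0932, 0.0853]
wrist_force: [-12.2, 6.9, 24.7]
```

```bash
python3 -m pendant '[-1,0,0,-4,0,0,0, -1,0,0,-8,0,0,0, -1,0,0,-12,0,0,0, -1,0,0,-12,0,0,0, -1,0,0,-12,0,0,0]'|egrep 'tcp|wrist'; python3 -c "
from h import *
p=read_state()['tcp_pos']
crop('scene',230,130,140,100,5.7,'c8',[[.6007,.0916,.052],[p[0],p[1],p[2]-.036]])
go([.6007,.0916,.077],.43)"
```

```text
tcp_pos: [0.6021, 0.0905, 0.0916]
wrist_force: [-0.1, -0.4, -1.3]
at [0.602  0.0906 0.0915] closeyaw 0.430 q6 -0.41 F [ 0.4 -0.4 -1.7] t 18.62 open 0.0272
 shift mm [ 1.5 -0.8 14.5] turn [-0.001 -0.    -0.   ]
```

View pics/c8.png

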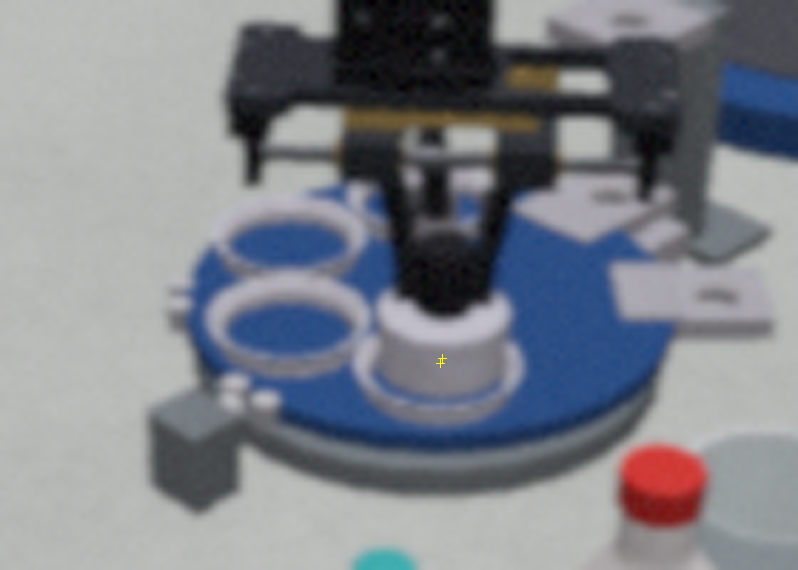

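The puck (x 377–511, bottom edge 397) sits right and toward the camera of the ring (354–523), by about 4 mm. That agrees with the contact force (-x, +y). I shift by about (-3.5, +2.3) mm and retry.

```bash
python3 -m pendant '[-1,3.5,-2,0,0,0,0, -1,3.5,-2,0,0,0,0, -1,3.5,-2,3,0,0,0, -1,3.5,-2,6,0,0,0, -1,3.5,-2,9,0,0,0]'|egrep 'tcp|wrist'; python3 -m pendant '[-1,0,0,1,0,0,0, -1,0,0,2,0,0,0, -1,0,0,3,0,0,0, -1,0,0,3,0,0,0, -1,0,0,3,0,0,0]'|egrep 'tcp|wrist'
```

```text
tcp_pos: [0.5989, 0.0931, 0.0827]
wrist_force: [-0.9, 0.6, -0.4]
tcp_pos: [0.599, 0.0934, 0.0805]
wrist_force: [-2.8, 2.9, 5.0]
```

```bash
python3 -m pendant '[-1,1.5,-0.5,0,0,0,0, -1,1.5,-0.5,1,0,0,0, -1,1.5,-0.5,2,0,0,0, -1,1.5,-0.5,3,0,0,0, -1,1.5,-0.5,3,0,0,0]'|egrep 'tcp|wrist'; python3 -m pendant '[-1,0,0,1,0,0,0, -1,0,0,2,0,0,0, -1,0,0,2,0,0,0, -1,0,0,2,0,0,0, -1,0,0,2,0,0,0]'|egrep 'tcp|wrist'
```

```text
tcp_pos: [0.5977, 0.0939, 0.0765]
wrist_force: [-1.0, -1.0, -1.0]
tcp_pos: [0.5981, 0.0936, 0.0761]
wrist_force: [-3.0, -3.8, 7.7]
```

```bash
python3 -m pendant '[0.2,0,0,-1,0,0,0, 0.2,0,0,-1,0,0,0, 0.2,0,0,-1,0,0,0, 0.2,0,0,-1,0,0,0, 0.2,0,0,-1,0,0,0]'|egrep 'tcp|wrist|open'; python3 -m pendant '[0.2,0,0,-20,0,0,0, 0.2,0,0,-40,0,0,0, 0.2,0,0,-60,0,0,0, 0.2,0,0,-90,0,0,0, 0.2,0,0,-120,0,0,0]'|egrep 'tcp|wrist'; python3 -c "
from h import *
go([.6234,-.1755,.16],.43)
crop('scene',180,140,180,120,4.4,'c9')"
```

```text
tcp_pos: [0.5978, 0.0943, 0.0759]
wrist_force: [0.2, 0.3, 0.1]
opening: 0.0519
tcp_pos: [0.5982, 0.0942, 0.1986]
wrist_force: [0.8, -0.1, 0.2]
at [0.5982 0.0942 0.1986] closeyaw 0.430 q6 -0.40 F [ 0.8 -0.1  0.2] t 22.38 open 0.0522
 shift mm [-255.7  -89.5   38.6] turn [ 0.001  0.001 -0.   ]
```

View pics/c9.png

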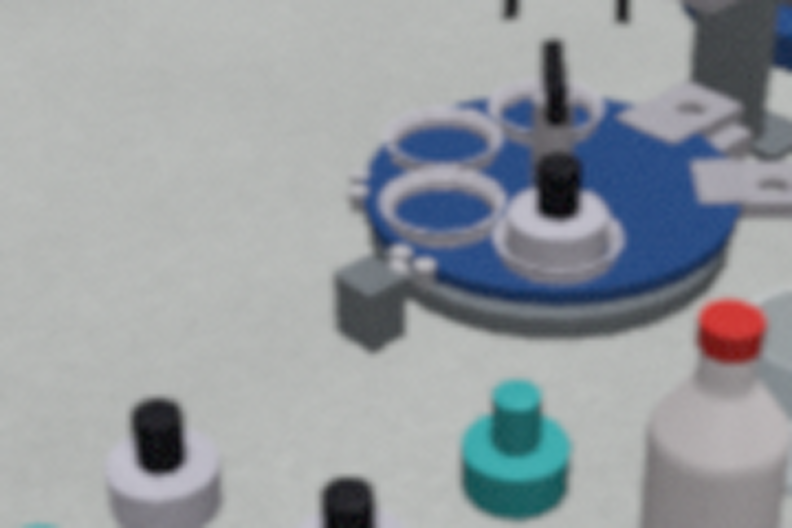

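The first holder sits fully down in its ring at (558,235). I check by code that the other holders haven't moved.

```bash
cat >> h.py <<'E'
def knobs(im=None):
    im=viewer.snapshot('top') if im is None else im
    m=((im.max(2)<50)*255).astype('uint8')
    n,l,st,c=cv2.connectedComponentsWithStats(m)
    for i in range(1,n):
        if 60<st[i,4]<900: print(' blob px',c[i].round(1),'area',st[i,4],'at z.055',p2w('top',c[i],.055)[:2].round(4))
E
python3 -c "
from h import *
old=cv2.resize(cv2.imread('pics/top0.png'),(560,420),interpolation=cv2.INTER_AREA)
knobs(old);print('now');knobs()"
```

```text
blob px [  3.4 162.4] area 875 at z.055 [0.7323 0.7743]
 blob px [104.2 207.5] area 193 at z.055 [0.6001 0.447 ]
 blob px [139.5 204.8] area 116 at z.055 [0.6088 0.3431]
 blob px [199.  221.8] area 146 at z.055 [0.5632 0.1719]
 blob px [389.5 226.5] area 96 at z.055 [ 0.5561 -0.3565]
 blob px [ 16.8 267. ] area 153 at z.055 [0.4234 0.7136]
 blob px [ 93.3 368.5] area 309 at z.055 [0.1418 0.4717]
 blob px [  1.1 361.6] area 63 at z.055 [0.1408 0.7653]
 blob px [435.  368.8] area 214 at z.055 [ 0.1616 -0.4889]
 blob px [259.1 409.3] area 851 at z.055 [ 0.0462 -0.0019]
now
 blob px [105.  205.9] area 155 at z.055 [0.6047 0.4448]
 blob px [195.2 223.2] area 117 at z.055 [0.5591 0.1827]
 blob px [389.4 226.6] area 82 at z.055 [ 0.5558 -0.3562]
 blob px [420.5 231.2] area 114 at z.055 [ 0.544  -0.4438]
 blob px [ 17.1 266.8] area 130 at z.055 [0.4241 0.7129]
 blob px [ 93.5 367.6] area 259 at z.055 [0.1443 0.471 ]
 blob px [437.7 364.6] area 141 at z.055 [ 0.1733 -0.4964]
 blob px [259.1 409.5] area 832 at z.055 [ 0.0458 -0.0019]
```

```bash
sed -i 's/60<st/25<st/; s/n,l,st/n,_,st/' h.py; python3 -c "
from h import *
old=cv2.resize(cv2.imread('pics/top0.png'),(560,420),interpolation=cv2.INTER_AREA)
knobs(old);print('now');knobs()" | egrep 'now|px .3[0-9][0-9]'
```

```text
blob px [324.4 201.6] area 54 at z.055 [ 0.623  -0.1754]
 blob px [361.8 202.8] area 60 at z.055 [ 0.6208 -0.2792]
 blob px [389.5 226.5] area 96 at z.055 [ 0.5561 -0.3565]
 blob px [322.7 244.4] area 52 at z.055 [ 0.5049 -0.1715]
now
 blob px [324.5 201.7] area 50 at z.055 [ 0.6228 -0.1757]
 blob px [389.4 226.5] area 81 at z.055 [ 0.5559 -0.3561]
 blob px [322.7 244.2] area 49 at z.055 [ 0.5054 -0.1715]
```

```bash
python3 -m pendant '[0.2,-50,-18,0,0,0,0, 0.2,-100,-35,0,0,0,0, 0.2,-150,-53,0,0,0,0, 0.2,-200,-70,10,0,0,0, 0.2,-245,-86,30,0,0,0]'|egrep 'tcp|wrist'; python3 -c "
from h import *
go([.6234,-.1755,.15],.43)"
```

```text
tcp_pos: [0.622, -0.1663, 0.166]
wrist_force: [0.9, 0.2, 0.7]
at [ 0.622  -0.1663  0.166 ] closeyaw 0.430 q6 -0.81 F [0.9 0.2 0.7] t 23.15 open 0.0522
 shift mm [-8.9 -2.6 16. ] turn [ 0.001  0.001 -0.   ]
```

```bash
python3 -m pendant '[0.2,-9,-2.6,20,0,0,0, 0.2,-9,-2.6,40,0,0,0, 0.2,-9,-2.6,70,0,0,0, 0.2,-9,-2.6,75,0,0,0, 0.2,-9,-2.6,75,0,0,0]'|egrep 'tcp|wrist'; python3 -c "
from h import *
go([.623,-.1757,.036],.43)"
```

```text
tcp_pos: [0.6232, -0.1723, 0.0908]
wrist_force: [1.0, 0.0, 0.1]
at [ 0.6232 -0.1723  0.0908] closeyaw 0.431 q6 -0.82 F [1.  0.  0.1] t 23.77 open 0.0523
 shift mm [-3.1 -1.6 54.8] turn [-0.001 -0.001  0.001]
```

```bash
python3 -m pendant '[0.2,-3,-1.5,20,0,0,0, 0.2,-3,-1.5,30,0,0,0, 0.2,-3,-1.5,30,0,0,0, 0.2,-3,-1.5,30,0,0,0, 0.2,-3,-1.5,30,0,0,0]'|egrep 'tcp|wrist'; python3 -c "
from h import *
go([.623,-.1757,.036],.43)"
```

```text
tcp_pos: [0.6236, -0.1771, 0.0617]
wrist_force: [0.9, -0.1, 0.7]
at [ 0.6236 -0.1771  0.0617] closeyaw 0.430 q6 -0.83 F [ 0.9 -0.1  0.7] t 24.40 open 0.0523
 shift mm [ 1.6  0.  25.7] turn [ 0.001  0.001 -0.   ]
```

```bash
python3 -m pendant '[0.2,1,0,12,0,0,0, 0.2,1,0,25,0,0,0, 0.2,1,0,25,0,0,0, -1,1,0,25,0,0,0, -1,1,0,25,0,0,0]'|egrep 'tcp|wrist'; python3 -m pendant '[-1,0,0,0,0,0,0, -1,0,0,0,0,0,0, -1,0,0,0,0,0,0, -1,0,0,0,0,0,0, -1,0,0,-10,0,0,0]' 30|egrep 'tcp|wrist|open|grip';python3 -m pendant '[-1,0,0,-40,0,0,0, -1,0,0,-80,0,0,0, -1,0,0,-110,0,0,0, -1,0,0,-130,0,0,0, -1,0,0,-130,0,0,0]' |egrep 'tcp|wrist|open|grip';python3 -c "
from h import *
go([.519,.0935,.18],.43)"
```

```text
tcp_pos: [0.6231, -0.1762, 0.0365]
wrist_force: [0.3, -0.7, -0.0]
tcp_pos: [0.6215, -0.1753, 0.0447]
wrist_force: [0.0, 0.2, -3.5]
opening: 0.0273
gripper_force: 30.0
tcp_pos: [0.6237, -0.1762, 0.1777]
wrist_force: [0.2, 0.4, -2.8]
opening: 0.0272
gripper_force: 30.0
at [ 0.6237 -0.1762  0.1777] closeyaw 0.430 q6 -0.83 F [ 0.2  0.4 -2.8] t 26.27 open 0.0272
 shift mm [288.8  17.3  -2.9] turn [0.002 0.002 0.   ]
```

```bash
python3 -m pendant '[-1,30,2,0,0,0,0, -1,75,4.5,0,0,0,0, -1,120,7,0,0,0,0, -1,165,10,0,0,0,0, -1,210,12.5,0,0,0,0]'|egrep 'tcp|wrist'; python3 -m pendant '[-1,40,2.5,0,0,0,0, -1,65,4,0,0,0,0, -1,79,5,0,0,0,0, -1,79,5,0,0,0,0, -1,79,5,20,0,0,0]'|egrep 'tcp|wrist';python3 -m pendant '[-1,0,0,20,0,0,0, -1,0,0,40,0,0,0, -1,0,0,50,0,0,0, -1,0,0,55,0,0,0, -1,0,0,55,0,0,0]' |egrep 'tcp|wrist';python3 -c "
from h import *
go([.519,.0935,.077],.43)"
```

```text
tcp_pos: [0.5447, 0.0215, 0.1738]
wrist_force: [0.3, -0.0, -1.8]
tcp_pos: [0.52, 0.0932, 0.1572]
wrist_force: [-0.1, -0.1, -3.6]
tcp_pos: [0.5184, 0.0937, 0.1011]
wrist_force: [0.5, -0.6, -3.1]
at [0.5184 0.0937 0.1011] closeyaw 0.430 q6 -0.40 F [ 0.5 -0.6 -3.1] t 28.15 open 0.0272
 shift mm [-0.4  0.5 24.1] turn [ 0.  0. -0.]
```

```bash
python3 -m pendant '[-1,0,0.5,5,0,0,0, -1,0,0.5,10,0,0,0, -1,0,0.5,13,0,0,0, -1,0,0.5,16,0,0,0, -1,0,0.5,16,0,0,0]'|egrep 'tcp|wrist'; python3 -m pendant '[-1,0,0,1,0,0,0, -1,0,0,2,0,0,0, -1,0,0,3,0,0,0, -1,0,0,4,0,0,0, -1,0,0,4,0,0,0]'|egrep 'tcp|wrist'
```

```text
tcp_pos: [0.5183, 0.0942, 0.0847]
wrist_force: [-0.7, 0.2, -3.0]
tcp_pos: [0.5185, 0.0942, 0.0809]
wrist_force: [0.0, -0.1, -2.9]
```

```bash
python3 -m pendant '[-1,0,0,1,0,0,0, -1,0,0,2,0,0,0, -1,0,0,3,0,0,0, -1,0,0,4,0,0,0, -1,0,0,4,0,0,0]'|egrep 'tcp|wrist'; python3 -m pendant '[-1,0,0,1,0,0,0, -1,0,0,1.5,0,0,0, -1,0,0,1.5,0,0,0, -1,0,0,1.5,0,0,0, -1,0,0,1.5,0,0,0]'|egrep 'tcp|wrist'
```

```text
tcp_pos: [0.5185, 0.0942, 0.0769]
wrist_force: [0.6, 0.4, -2.5]
tcp_pos: [0.5188, 0.0942, 0.0764]
wrist_force: [-3.1, 0.6, 5.0]
```

```bash
python3 -m pendant '[0.2,0,0,-1,0,0,0, 0.2,0,0,-1,0,0,0, 0.2,0,0,-1,0,0,0, 0.2,0,0,-1,0,0,0, 0.2,0,0,-1,0,0,0]'|egrep 'tcp|wrist|open'; python3 -m pendant '[0.2,0,0,-20,0,0,0, 0.2,0,0,-40,0,0,0, 0.2,0,0,-70,0,0,0, 0.2,0,0,-90,0,0,0, 0.2,0,0,-90,0,0,0]'|egrep 'tcp|wrist'; python3 -c "
from h import *
go([.5053,-.1714,.16],.43); knobs()" | egrep -v 'at z.055 .0.[0-4]'
```

```text
tcp_pos: [0.5186, 0.0942, 0.0765]
wrist_force: [-0.4, 0.3, 1.2]
opening: 0.0519
tcp_pos: [0.52, 0.0942, 0.1684]
wrist_force: [0.3, 0.4, -0.7]
at [0.52   0.0942 0.1684] closeyaw 0.430 q6 -0.40 F [ 0.3  0.4 -0.7] t 31.90 open 0.0519
 shift mm [-235.3 -124.2    8.3] turn [0.004 0.002 0.   ]
 blob px [104.7 206.6] area 166 at z.055 [0.6027 0.4457]
 blob px [  3.4 193.1] area 96 at z.055 [0.6401 0.768 ]
 blob px [389.4 226.8] area 87 at z.055 [ 0.5554 -0.3562]
 blob px [420.7 231.2] area 120 at z.055 [ 0.5439 -0.4442]
 blob px [322.8 244.3] area 50 at z.055 [ 0.5052 -0.1717]
 blob px [435.8 367.5] area 176 at z.055 [ 0.1651 -0.491 ]
 blob px [259.1 409.4] area 838 at z.055 [ 0.046  -0.0019]
```

Third holder is unmoved at (322.8, 244.3), so I go for it.

```bash
python3 -m pendant '[0.2,-50,-26,0,0,0,0, 0.2,-100,-53,0,0,0,0, 0.2,-150,-79,0,0,0,0, 0.2,-200,-105,0,0,0,0, 0.2,-235,-124,20,0,0,0]'|egrep 'tcp|wrist'; python3 -m pendant '[0.2,0,0,20,0,0,0, 0.2,0,0,40,0,0,0, 0.2,0,0,60,0,0,0, 0.2,0,0,60,0,0,0, 0.2,0,0,60,0,0,0]'|egrep 'tcp|wrist'; python3 -c "
from h import *
go([.5053,-.1714,.036],.43)"
```

```text
tcp_pos: [0.504, -0.1738, 0.1464]
wrist_force: [0.9, 0.3, 0.7]
tcp_pos: [0.5037, -0.171, 0.0864]
wrist_force: [-0.4, 0.2, 0.1]
at [ 0.5037 -0.171   0.0864] closeyaw 0.430 q6 -0.91 F [-0.4  0.2  0.1] t 33.20 open 0.0525
 shift mm [-1.   1.3 50.4] turn [-0. -0.  0.]
```

```bash
python3 -m pendant '[0.2,-1,1,20,0,0,0, 0.2,-1,1,40,0,0,0, 0.2,-1,1,50,0,0,0, 0.2,-1,1,50,0,0,0, 0.2,-1,1,50,0,0,0]'|egrep 'tcp|wrist'; python3 -m pendant '[-1,0,0,0,0,0,0, -1,0,0,0,0,0,0, -1,0,0,0,0,0,0, -1,0,0,0,0,0,0, -1,0,0,0,0,0,0]' 30|egrep 'tcp|wrist|open|grip';python3 -m pendant '[-1,0,0,-30,0,0,0, -1,0,0,-70,0,0,0, -1,0,0,-110,0,0,0, -1,0,0,-145,0,0,0, -1,0,0,-145,0,0,0]' |egrep 'tcp|wrist|open|grip';python3 -c "
from h import *
go([.4802,.1632,.18],.43)"
```

```text
tcp_pos: [0.5059, -0.172, 0.0375]
wrist_force: [-0.5, -0.3, 0.7]
tcp_pos: [0.505, -0.1718, 0.0367]
wrist_force: [-2.5, -1.0, 5.0]
opening: 0.027
gripper_force: 30.0
tcp_pos: [0.5072, -0.1724, 0.1843]
wrist_force: [-1.5, -0.3, -3.1]
opening: 0.0269
gripper_force: 30.0
at [ 0.5072 -0.1724  0.1843] closeyaw 0.430 q6 -0.91 F [-1.5 -0.3 -3.1] t 35.08 open 0.0269
 shift mm [316.3 115.3   3.3] turn [0.004 0.005 0.   ]
```

```bash
python3 -m pendant '[-1,30,11,0,0,0,0, -1,75,27,0,0,0,0, -1,120,44,0,0,0,0, -1,165,60,0,0,0,0, -1,210,76.5,0,0,0,0]'|egrep 'tcp|wrist'; python3 -m pendant '[-1,40,15,0,0,0,0, -1,80,29,0,0,0,0, -1,107,39,0,0,0,0, -1,107,39,0,0,0,0, -1,107,39,20,0,0,0]'|egrep 'tcp|wrist';python3 -m pendant '[-1,0,0,20,0,0,0, -1,0,0,40,0,0,0, -1,0,0,55,0,0,0, -1,0,0,62,0,0,0, -1,0,0,62,0,0,0]' |egrep 'tcp|wrist';python3 -c "
from h import *
go([.4802,.1632,.077],.43)"
```

```text
tcp_pos: [0.4856, 0.0528, 0.179]
wrist_force: [0.9, 0.5, -3.3]
tcp_pos: [0.4785, 0.1646, 0.1611]
wrist_force: [-0.3, -0.3, -2.4]
tcp_pos: [0.4777, 0.1644, 0.099]
wrist_force: [0.6, -0.1, -2.6]
at [0.4777 0.1644 0.099 ] closeyaw 0.430 q6 -0.25 F [ 0.6 -0.1 -2.6] t 36.95 open 0.0275
 shift mm [-2.1  1.8 22. ] turn [-0.001 -0.    -0.   ]
```

```bash
python3 -m pendant '[-1,-2,1.5,4,0,0,0, -1,-2,1.5,8,0,0,0, -1,-2,1.5,11,0,0,0, -1,-2,1.5,14,0,0,0, -1,-2,1.5,14,0,0,0]'|egrep 'tcp|wrist'; python3 -m pendant '[-1,0,0,1,0,0,0, -1,0,0,2,0,0,0, -1,0,0,3,0,0,0, -1,0,0,4,0,0,0, -1,0,0,4,0,0,0]'|egrep 'tcp|wrist'; python3 -m pendant '[-1,0,0,1,0,0,0, -1,0,0,2,0,0,0, -1,0,0,3,0,0,0, -1,0,0,4,0,0,0, -1,0,0,4,0,0,0]'|egrep 'tcp|wrist'
```

```text
tcp_pos: [0.48, 0.1635, 0.0852]
wrist_force: [-0.4, -0.6, -2.6]
tcp_pos: [0.4801, 0.1635, 0.0814]
wrist_force: [-0.1, -0.4, -2.6]
tcp_pos: [0.4801, 0.1635, 0.0774]
wrist_force: [0.4, 0.1, -2.2]
```

Release, retreat high and aside, then check all the holders.

```bash
python3 -m pendant '[-1,0,0,1,0,0,0, -1,0,0,1,0,0,0, 0.2,0,0,0.5,0,0,0, 0.2,0,0,0.5,0,0,0, 0.2,0,0,0.5,0,0,0]'|egrep 'tcp|wrist|open'; python3 -m pendant '[0.2,0,0,-1,0,0,0, 0.2,0,0,-30,0,0,0, 0.2,0,0,-70,0,0,0, 0.2,0,0,-110,0,0,0, 0.2,0,0,-150,0,0,0]'|egrep 'tcp|wrist|open'; python3 -m pendant '[0.2,-50,0,0,0,0,0, 0.2,-100,0,0,0,0,0, 0.2,-150,0,0,0,0,0, 0.2,-200,0,0,0,0,0, 0.2,-250,0,0,0,0,0]'|egrep 'tcp|wrist'; python3 -c "
from h import *
im=viewer.snapshot('top')[:,:,::-1][160:290,120:420]
im2=viewer.snapshot('scene')[:,:,::-1][130:270,150:400]
a=cv2.resize(im,None,fx=2.66,fy=2.66,interpolation=cv2.INTER_CUBIC); b=cv2.resize(im2,(a.shape[1]//2,250),interpolation=cv2.INTER_CUBIC)
t=viewer.snapshot('scene')[:,:,::-1][130:220,250:370];c=cv2.resize(t,(a.shape[1]-b.shape[1],250),interpolation=cv2.INTER_CUBIC)
o=cv2.vconcat([a,cv2.hconcat([b,c])]);cv2.imwrite('pics/c10.png',o);print(o.shape)"
```

```text
tcp_pos: [0.4805, 0.1635, 0.0773]
wrist_force: [0.0, 0.9, 0.6]
opening: 0.0477
tcp_pos: [0.4801, 0.1635, 0.2284]
wrist_force: [0.8, 1.4, 0.4]
opening: 0.0519
tcp_pos: [0.585, -0.0653, 0.2272]
wrist_force: [0.7, 0.4, 0.4]
(596, 798, 3)
```

View pics/c10.png

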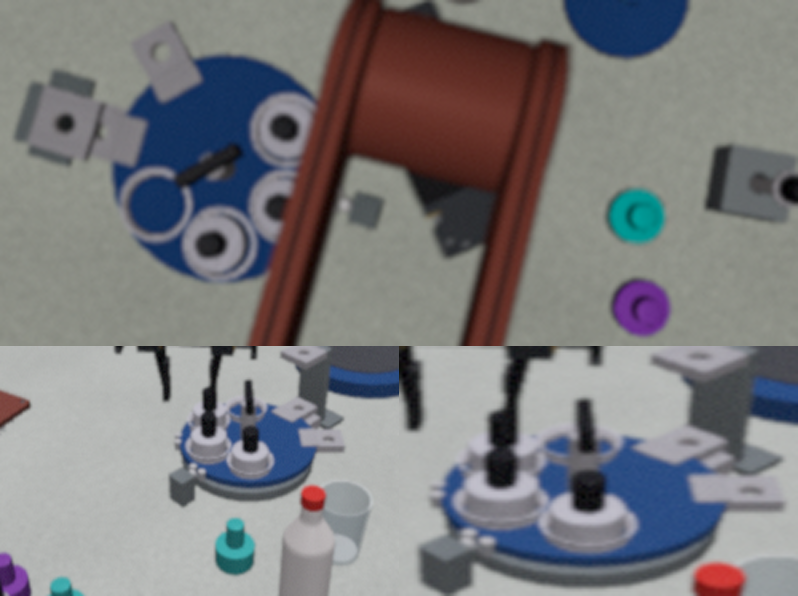

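```bash
python3 -c "
from h import *
im=viewer.snapshot('top')
for n,s in (('A',(.6007,.0914)),('C',(.4814,.1619)),('B',(.5207,.0922))):
    u=w2p('top',[*s,.07])[0]; k=w2p('top',[*s,.104])[0]
    x,y=u.round().astype(int); g=im[y-18:y+19,x-18:x+19].astype(int)
    m=((g.max(2)<50)*255).astype('uint8'); yy,xx=np.nonzero(m)
    w=((g.min(2)>110)).astype('uint8'); yw,xw=np.nonzero(w)
    print(n,'pred top',u.round(1),'knobtop',k.round(1),'dark c',(x-18+xx.mean()).round(1),(y-18+yy.mean()).round(1),len(xx),'light c',(x-18+xw.mean()).round(1),(y-18+yw.mean()).round(1),len(xw))
# bar
m=((im[200:245,170:225].max(2)<50)*255).astype('uint8');n,l,st,c=cv2.connectedComponentsWithStats(m)
for i in range(1,n):
  if st[i,4]>40:
    q=np.argwhere(l==i)[:,::-1].astype(np.float32)+[170,200]
    r=cv2.minAreaRect(q.astype(np.float32)); print(st[i,4],r)
    b=cv2.boxPoints(r); e=[p2w('top',p,.12)[:2] for p in b]; print(np.round(e,4))
go([.5614,.1611,.23],.43)"
```

```text
A pred top [227.3 208.2] knobtop [225.5 207.4] dark c 224.8 208.4 60 light c 227.4 207.2 454
C pred top [200.9 251.5] knobtop [198.2 252.1] dark c 199.1 251.4 60 light c 201.9 254.6 733
B pred top [226.5 237.5] knobtop [224.6 237.6] dark c 235.0 242.8 132 light c 219.9 237.5 332
130 ((198.60003662109375, 223.2000274658203), (8.049844741821289, 25.93838882446289), 63.43495178222656)
[[0.5513 0.1943]
 [0.5824 0.1337]
 [0.5637 0.1238]
 [0.5326 0.1844]]
at [ 0.5844 -0.0645  0.2267] closeyaw 0.428 q6 -0.67 F [-1.3 -0.2  0.7] t 40.90 open 0.0521
 shift mm [214.8  72.7  -3.2] turn [-0.    -0.001 -0.002]
```

Holders A and C are centred in their seats: knob pixels (224.8,208.4) and (199.1,251.4) match the prediction to about 1 px. On to the turning bar.

```bash
python3 -m pendant '[0.0,45,15,0,0,0,-0.084, 0.0,90,30,0,0,0,-0.084, 0.0,140,47,0,0,0,-0.084, 0.0,190,64,0,0,0,-0.084, 0.0,214,72.5,0,0,0,-0.084]'|egrep 'tcp|wrist'; python3 -m pendant '[0.0,0,0,20,0,0,0, 0.0,0,0,40,0,0,0, 0.0,0,0,60,0,0,0, 0.0,0,0,80,0,0,0, 0.0,0,0,80,0,0,0]'|egrep 'tcp|wrist|open'; python3 -c "
from h import *
go([.5614,.1611,.104],.514)"
```

```text
tcp_pos: [0.5594, 0.1651, 0.2273]
wrist_force: [0.9, -0.7, 0.3]
tcp_pos: [0.5595, 0.1601, 0.1441]
wrist_force: [-0.7, 0.1, 0.1]
opening: 0.0435
at [0.5595 0.1601 0.1441] closeyaw 0.513 q6 -0.37 F [-0.7  0.1  0.1] t 42.15 open 0.0435
 shift mm [-0.1  2.4 40.1] turn [-0.005 -0.002 -0.001]
```

```bash
python3 -m pendant '[0.0,0,1.8,10,0,0,0, 0.0,0,1.8,20,0,0,0, 0.0,0,1.8,30,0,0,0, 0.0,0,1.8,39,0,0,0, 0.0,0,1.8,39,0,0,0]'|egrep 'tcp|wrist'; python3 -m pendant '[-1,0,0,0,0,0,0, -1,0,0,0,0,0,0, -1,0,0,0,0,0,0, -1,0,0,0,0,0,0, -1,0,0,0,0,0,0]' 20|egrep 'tcp|rot|wrist|open|grip'; python3 -c "
from h import *
go([.5614,.1611,.104],1.299);print(read_state()['torque'])"
```

```text
tcp_pos: [0.562, 0.1618, 0.1069]
wrist_force: [0.1, 0.3, -0.5]
tcp_pos: [0.5602, 0.1604, 0.1081]
ee_rot: [-1.582, -2.71, 0.009]
wrist_force: [-10.2, -6.4, 9.3]
opening: 0.0138
gripper_force: 20.0
at [0.5602 0.1604 0.1081] closeyaw 0.514 q6 -0.37 F [-10.2  -6.4   9.3] t 43.40 open 0.0138
 shift mm [0.  1.4 4.1] turn [-0.006 -0.003 -0.785]
[-1.1387365   1.84220816 -0.00352957]
```

```bash
python3 -m pendant '[-1,0,-1,0,0,0,-0.05, -1,0,-1,0,0,0,-0.13, -1,0,-1,0,0,0,-0.21, -1,0,-1,0,0,0,-0.3, -1,0,-1,0,0,0,-0.39]' 30|egrep 'tcp|wrist|open'; python3 -c "
from h import *
go([.5614,.1611,.104],1.299);print(read_state()['torque'])"
```

```text
tcp_pos: [0.5608, 0.161, 0.1082]
wrist_force: [-3.9, -1.1, 4.2]
opening: 0.0136
at [0.5608 0.161  0.1082] closeyaw 0.907 q6 -0.76 F [-3.9 -1.1  4.2] t 44.02 open 0.0136
 shift mm [-0.4  0.5  4.2] turn [-0.002 -0.002 -0.392]
[-0.34231597  0.71964852  0.07824714]
```

```bash
python3 -m pendant '[-1,0,0,0,0,0,-0.1, -1,0,0,0,0,0,-0.2, -1,0,0,0,0,0,-0.3, -1,0,0,0,0,0,-0.392, -1,0,0,0,0,0,-0.392]'|egrep 'tcp|wrist|open'; python3 -m pendant '[-1,0,0,0,0,0,0, -1,0,0,0,0,0,0, -1,0,0,0,0,0,0, 0.0,0,0,0,0,0,0, 0.0,0,0,0,0,0,0]'|egrep 'tcp|wrist|open';  python3 -m pendant '[0.0,0,0,0,0,0,0, 0.0,0,0,0,0,0,0, 0.0,0,0,-20,0,0,0, 0.0,0,0,-50,0,0,0, 0.0,0,0,-90,0,0,0]'|egrep 'tcp|wrist|open'; python3 -c "
from h import *
go([.55,-.39,.30],.43);print(read_state()['torque'])"
```

```text
tcp_pos: [0.5613, 0.1616, 0.1082]
wrist_force: [-3.8, 0.8, 1.6]
opening: 0.014
tcp_pos: [0.5624, 0.1612, 0.1081]
wrist_force: [0.7, -0.9, -0.6]
opening: 0.0264
tcp_pos: [0.5615, 0.1613, 0.1996]
wrist_force: [-0.3, 0.1, -0.9]
opening: 0.0434
at [0.5615 0.1613 0.1996] closeyaw 1.296 q6 -1.15 F [-0.3  0.1 -0.9] t 45.90 open 0.0434
 shift mm [-138.5 -533.8 -100.3] turn [-0.001 -0.     0.866]
[-0.00479783  0.0004343  -0.03334346]
```

```bash
python3 -m pendant '[0.5,-5,-20,-30,0,0,0.09, 0.5,-15,-57,-60,0,0,0.18, 0.5,-27,-103,-90,0,0,0.27, 0.5,-39,-150,-100,0,0,0.36, 0.5,-51,-197,-100,0,0,0.45]'|egrep 'tcp|wrist'; python3 -c "
from h import *
go([.551,-.396,.30],.43)"
```

```text
tcp_pos: [0.5581, -0.0436, 0.3016]
wrist_force: [-0.2, -1.1, 0.1]
at [ 0.5581 -0.0436  0.3016] closeyaw 0.843 q6 -1.06 F [-0.2 -1.1  0.1] t 46.52 open 0.0649
 shift mm [-229.  -267.9    2. ] turn [0.003 0.004 0.413]
```

```bash
python3 -m pendant '[0.6,-30,-35,0,0,0,0.1, 0.6,-60,-70,0,0,0,0.2, 0.6,-90,-105,0,0,0,0.3, 0.6,-120,-140,0,0,0,0.4, 0.6,-150,-175,0,0,0,0.41]'|egrep 'tcp|wrist'; python3 -c "
from h import *
go([.551,-.396,.30],.43)"
```

```text
tcp_pos: [0.5537, -0.2741, 0.3]
wrist_force: [1.0, 1.6, -0.4]
at [ 0.5537 -0.2741  0.3   ] closeyaw 0.435 q6 -1.02 F [ 1.   1.6 -0.4] t 47.15 open 0.0696
 shift mm [-1.094e+02 -5.380e+01  1.000e-01] turn [0.001 0.002 0.005]
```

```bash
python3 -m pendant '[0.6,-40,-19,0,0,0,0.005, 0.6,-80,-38,0,0,0,0.005, 0.6,-106,-52.5,0,0,0,0.005, 0.6,-106,-52.5,30,0,0,0.005, 0.6,-106,-52.5,30,0,0,0.005]'|egrep 'tcp|wrist';python3 -m pendant '[0.6,0,0,0,0,0,0, 0.6,0,0,0,0,0,0, 0.6,0,0,0,0,0,0, 0.6,0,0,0,0,0,0, 0.6,0,0,0,0,0,0]'|egrep 'tcp|wrist'; python3 -c "
from h import *
go([.551,-.396,.158],.43)
x,y=.551,-.3955
im=viewer.snapshot('top');knobs(im)
print(w2p('top',[[x,y,.17],[x,y,.197],[x-.006,y-.0025,.17]]).round(1))" |egrep 'at .0|shift|px .4|^.\['
```

```text
tcp_pos: [0.5497, -0.3903, 0.2663]
wrist_force: [-0.4, 0.1, -0.0]
tcp_pos: [0.551, -0.3907, 0.2682]
wrist_force: [0.4, -0.7, -1.3]
 shift mm [ -4.8  -2.2 110.2] turn [0.    0.    0.001]
 blob px [420.6 231.1] area 119 at z.055 [ 0.5441 -0.4442]
 blob px [475.7 260.9] area 182 at z.055 [ 0.4619 -0.6027]
 blob px [457.5 334.2] area 459 at z.055 [ 0.2577 -0.5515]
[[417.8 227.8]
 [421.6 227.6]
 [418.8 230.2]]
```

```bash
python3 -m pendant '[0.7,-5,-3,25,0,0,0, 0.7,-5,-3,50,0,0,0, 0.7,-5,-3,75,0,0,0, 0.7,-5,-3,100,0,0,0, 0.7,-5,-3,109,0,0,0]'|egrep 'tcp|wrist';python3 -m pendant '[-1,0,0,0,0,0,0, -1,0,0,0,0,0,0, -1,0,0,0,0,0,0, -1,0,0,0,0,0,0, -1,0,0,0,0,0,0]' 15|egrep 'tcp|wrist|open|grip'; python3 -m pendant '[-1,0,0,0,0,0,0, -1,0,0,0,0,0,0, -1,0,0,0,0,0,0, -1,0,0,0,0,0,0, -1,0,0,0,0,0,0]' 35|egrep 'tcp|wrist|open|grip'; python3 -c "
from h import *
go([.551,-.396,.35],.43)"
```

```text
tcp_pos: [0.5494, -0.3958, 0.1568]
wrist_force: [-0.8, -0.1, -1.2]
tcp_pos: [0.5504, -0.3967, 0.1594]
wrist_force: [0.1, -1.0, -0.4]
opening: 0.0318
gripper_force: 0.0
tcp_pos: [0.5504, -0.3966, 0.1593]
wrist_force: [0.8, 0.5, 0.9]
opening: 0.0272
gripper_force: 35.1
at [ 0.5504 -0.3966  0.1593] closeyaw 0.431 q6 -1.17 F [0.8 0.5 0.9] t 50.33 open 0.0272
 shift mm [   0.2    0.8 -190.7] turn [0.    0.    0.001]
```

```bash
python3 -m pendant '[-1,0,0,-15,0,0,0, -1,0,0,-45,0,0,0, -1,0,0,-75,0,0,0, -1,0,0,-105,0,0,0, -1,0,0,-140,0,0,0]'|egrep 'tcp|wrist';python3 -m pendant '[-1,0,0,-30,0,0,0, -1,0,0,-50,0,0,0, -1,0,0,-50,0,0,0, -1,0,0,-50,0,0,0, -1,0,0,-50,0,0,0]'|egrep 'tcp|wrist|open'; python3 -c "
from h import *
go([.5998,.2989,.35],.43)
p=read_state()['tcp_pos']; b=p-[0,0,.149]
# rod tilt: bright/steel shaft in scene view
im=viewer.snapshot('scene')[:,:,::-1]
u=w2p('scene',[b,b+[0,0,.136]]); print(u.round(1))
x0,y0=int(u[:,0].min())-40,int(u[:,1].min())-25
c=cv2.resize(im[y0:y0+130,x0:x0+110],None,fx=4.5,fy=4.5,interpolation=cv2.INTER_CUBIC)
for v in u: cv2.drawMarker(c,tuple(int(q) for q in (v-[x0,y0]+.5)*4.5),(0,255,255),cv2.MARKER_CROSS,8,1)
cv2.imwrite('pics/c11.png',c)"
```

```text
tcp_pos: [0.5496, -0.3963, 0.2997]
wrist_force: [0.4, -0.4, -3.4]
tcp_pos: [0.5498, -0.3961, 0.3468]
wrist_force: [0.2, 0.5, -3.4]
opening: 0.0269
at [ 0.5498 -0.3961  0.3468] closeyaw 0.431 q6 -1.17 F [ 0.2  0.5 -3.4] t 51.58 open 0.0269
 shift mm [610.6 335.8  -1.7] turn [-0.001 -0.003  0.001]
[[144.9 253. ]
 [125.4 181.1]]
```

View pics/c11.png

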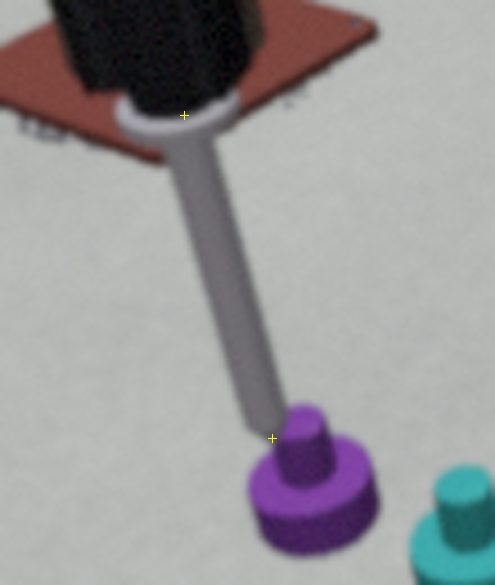

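The rod hangs straight: the tip at (266,435) and the collar at (180,118) both sit about 1 native pixel from the prediction. I carry it back.

```bash
python3 -m pendant '[-1,30,16,0,0,0,0, -1,75,41,0,0,0,0, -1,120,66,0,0,0,0, -1,165,91,0,0,0,0, -1,210,115,0,0,0,0]'|egrep 'tcp'; python3 -m pendant '[-1,45,25,0,0,0,0, -1,90,49,0,0,0,0, -1,135,74,0,0,0,0, -1,180,99,0,0,0,0, -1,220,121,0,0,0,0]'|egrep 'tcp'; python3 -m pendant '[-1,40,22,0,0,0,0, -1,80,44,0,0,0,0, -1,120,66,0,0,0,0, -1,150,82,0,0,0,0, -1,180.6,99.8,0,0,0,0]'|egrep 'tcp'; python3 -m pendant '[-1,0,0,0,0,0,0, -1,0,0,0,0,0,0, -1,0,0,0,0,0,0, -1,0,0,15,0,0,0, -1,0,0,30,0,0,0]'|egrep 'tcp'; python3 -m pendant '[-1,0,0,0,0,0,0, -1,0,0,0,0,0,0, -1,0,0,0,0,0,0, -1,0,0,0,0,0,0, -1,0,0,0,0,0,0]'|egrep 'tcp|wrist';python3 -c "
from h import *
go([.5998,.2989,.30],.43)
p=read_state()['tcp_pos']
crop('scene',280,80,130,120,5,'c12',[[.5998,.2989,.142],p-[0,0,.149]])"
```

```text
tcp_pos: [0.5667, -0.156, 0.3482]
tcp_pos: [0.5847, 0.0946, 0.3483]
tcp_pos: [0.5999, 0.2997, 0.3481]
tcp_pos: [0.6002, 0.2978, 0.3177]
tcp_pos: [0.6004, 0.2985, 0.3194]
wrist_force: [0.3, -0.1, -2.2]
at [0.6004 0.2985 0.3194] closeyaw 0.431 q6 -0.09 F [ 0.3 -0.1 -2.2] t 54.75 open 0.0271
 shift mm [ 0.6 -0.4 19.4] turn [0.001 0.    0.001]
```

View pics/c12.png

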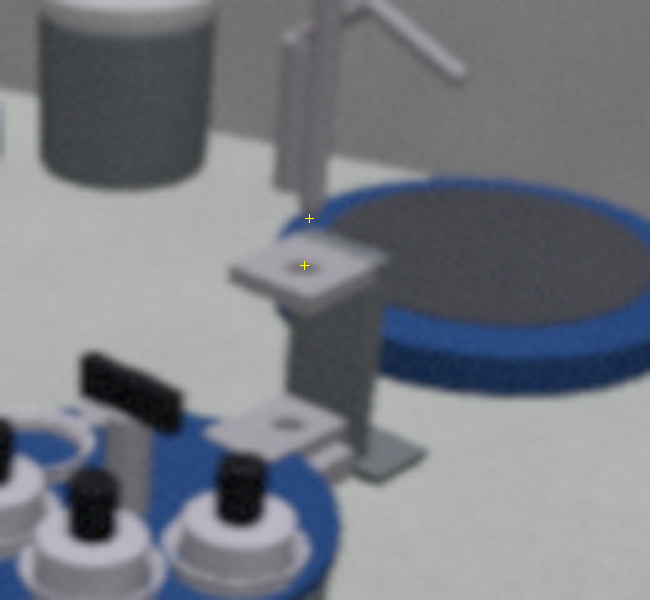

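The lug hole (292,424) lies under the bracket hole (304,266), the visible holders are seated, and the rod tip (313,213) is over the hole to about 1–2 mm. I insert it, watching the force.

```bash
python3 -m pendant '[-1,0.4,-0.9,8,0,0,0, -1,0.4,-0.9,16,0,0,0, -1,0.4,-0.9,22,0,0,0, -1,0.4,-0.9,26,0,0,0, -1,0.4,-0.9,30,0,0,0]'|egrep 'tcp|wrist';python3 -m pendant '[-1,0,0,3,0,0,0, -1,0,0,6,0,0,0, -1,0,0,9,0,0,0, -1,0,0,12,0,0,0, -1,0,0,12,0,0,0]'|egrep 'tcp|wrist'
```

```text
tcp_pos: [0.5993, 0.2985, 0.2888]
wrist_force: [0.3, -0.0, -2.0]
tcp_pos: [0.5991, 0.2984, 0.2766]
wrist_force: [0.2, 0.4, -2.2]
```

```bash
python3 -m pendant '[-1,0,0,15,0,0,0, -1,0,0,30,0,0,0, -1,0,0,45,0,0,0, -1,0,0,60,0,0,0, -1,0,0,72,0,0,0]'|egrep 'tcp|wrist';python3 -m pendant '[-1,0,0,5,0,0,0, -1,0,0,10,0,0,0, -1,0,0,15,0,0,0, -1,0,0,20,0,0,0, -1,0,0,20,0,0,0]'|egrep 'tcp|wrist'
```

```text
tcp_pos: [0.5989, 0.2983, 0.2034]
wrist_force: [-0.3, 0.1, -2.6]
tcp_pos: [0.599, 0.2984, 0.1845]
wrist_force: [0.6, 0.1, -3.1]
```

```bash
python3 -m pendant '[-1,0,0,4,0,0,0, -1,0,0,8,0,0,0, -1,0,0,12,0,0,0, -1,0,0,16,0,0,0, -1,0,0,20,0,0,0]'|egrep 'tcp|wrist'
```

```text
tcp_pos: [0.5992, 0.2985, 0.1647]
wrist_force: [-0.4, 0.5, -2.5]
```

```bash
python3 -m pendant '[-1,0,0,2,0,0,0, -1,0,0,4,0,0,0, -1,0,0,6,0,0,0, -1,0,0,8,0,0,0, -1,0,0,8,0,0,0]'|egrep 'tcp|wrist';python3 -m pendant '[-1,0,0,1,0,0,0, -1,0,0,2,0,0,0, -1,0,0,2,0,0,0, -1,0,0,2,0,0,0, -1,0,0,2,0,0,0]'|egrep 'tcp|wrist'
```

```text
tcp_pos: [0.5992, 0.2984, 0.1568]
wrist_force: [0.1, -0.6, -2.6]
tcp_pos: [0.5994, 0.2986, 0.1554]
wrist_force: [-1.0, -0.2, 1.6]
```

Contact at the collar height, so I release and retreat.

```bash
python3 -m pendant '[0.3,0,0,-0.5,0,0,0, 0.3,0,0,-0.5,0,0,0, 0.3,0,0,-0.5,0,0,0, 0.3,0,0,-0.5,0,0,0, 0.3,0,0,-0.5,0,0,0]'|egrep 'tcp|wrist|open';python3 -m pendant '[0.3,0,0,-20,0,0,0, 0.3,0,0,-50,0,0,0, 0.3,0,0,-80,0,0,0, 0.3,0,0,-110,0,0,0, 0.3,0,0,-140,0,0,0]'|egrep 'tcp|wrist'; python3 -m pendant '[0.3,50,0,0,0,0,0, 0.3,100,0,0,0,0,0, 0.3,150,0,0,0,0,0, 0.3,200,0,0,0,0,0, 0.3,250,0,0,0,0,0]'|egrep 'tcp|wrist'; python3 -c "
from h import *
im=viewer.snapshot('top'); knobs(im)
A=np.array([.5614,.1611]);Y=1.2989
for d in (90,150,210,270):
    t=Y+np.radians(d); s=A+.08*np.array([np.cos(t),np.sin(t)]); print('seat',d,'knob px expected',w2p('top',[*s,.092])[0].round(1))
print('rod grip exp',w2p('top',[.5998,.2989,.172]).round(1))" | egrep 'seat|exp|px .(1[3-9]|2[0-4])'
```

```text
tcp_pos: [0.5993, 0.2984, 0.1555]
wrist_force: [0.3, -1.1, -0.4]
opening: 0.056
tcp_pos: [0.5995, 0.2986, 0.2985]
wrist_force: [0.6, -0.2, -0.0]
tcp_pos: [0.4942, 0.5272, 0.2977]
wrist_force: [0.1, 0.2, -0.3]
 blob px [209.2 193.2] area 65 at z.055 [0.6432 0.1452]
 blob px [140.  204.4] area 120 at z.055 [0.61   0.3419]
 blob px [198.1 221.9] area 161 at z.055 [0.5627 0.1745]
 blob px [228.5 215.7] area 57 at z.055 [0.5811 0.0899]
 blob px [219.6 243.7] area 62 at z.055 [0.5032 0.1131]
seat 90 knob px expected [191.6 250.7]
seat 150 knob px expected [220.4 243.7]
seat 210 knob px expected [228.9 215. ]
seat 270 knob px expected [208.6 193.5]
rod grip exp [[139.7 205.1]]
```

All three knobs and the rod grip match their home positions to within 1 px, so I hand in.

```bash
python3 -m pendant '[0.3,0,0,0,0,0,0, 0.3,0,0,0,0,0,0, 0.3,0,0,0,0,0,0, 0.3,0,0,0,0,0,0, 0.3,0,0,0,0,0,0]'>/dev/null; python3 -c "
from station import robot
print(robot.finish_job())"
```

```text
the job is handed in; nothing more can be done
None
```

Job handed in after about 58 s of robot time: all three holders sit in carousel seats, the carousel is at its working detent, and the rod is home through the bracket, lug and foot block, each matching its expected camera position within about 1 pixel; no verdict was returned.

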